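Set the fan and stir the drying beads

ROBOT

A 6-joint arm with a two-finger parallel gripper is mounted at the origin on the work surface. World frame = base frame: x ahead of the robot, y to its left, z up, the work surface at z = 0. Lengths are in m, angles in rad, forces in N, time in s.
With the tool pointing down it reaches from about 0.375 to 0.9 m from the base axis. Payload 3.1 kg.
Tool frame: the origin (TCP) lies midway between the tips of the shut fingers; the grasp point (between the pads) lies 19 mm behind it; z points along the fingers, y is the line along which they close (so a half turn about z gives the same grasp; the last joint's range is limited). The gripper opens to 87 mm and grips with 3 to 60 N. Pads are 19 mm wide; open, the fingers measure 117 mm over their backs; the gripper's body (75 mm by 190 mm) begins 51 mm behind the grasp point.
Start: joints at [-1.359, 0.527, 1.433, -0, 1.181, -0.178], TCP at [0.238, -0.578, 0.223] pointing down, gripper open.
Joint ranges: [-3.08, 3.08], [-0.75, 2.2], [0.22, 2.44], [-1.43, 4.57], [0, 2.65], [-2.85, 2.85]. Speed limits (rad/s): [2.79, 2.79, 3.14, 3.14, 3.14, 3.14].

INTERFACE

Orientations are given as a unit quaternion [x, y, z, w].
In Python, from rig import robot gives the robot as it stands. The module is installed in compiled form; this text tells all that it offers.
- The arm moves only by the tool play_rows, never from a script. Its arguments are lists of equal length, an entry for each row: "gripper": the closure, from -1 (fully open) to 1 (shut); "delta_pos": the shift along the tool's x, y, z in cm, a list of three; "turn": the turn, a rotation vector about the tool's x, y, z in rad, a list of three. A call has 1 to 12 rows; each row is the pose to reach, as a shift and turn from the pose commanded when the call began, along the tool's axes at that moment; what a row does not reach only later rows make up. A row lasts 1/8 s, in which the tool goes at most 62.5 mm and 10.7 degrees, less where a joint would pass 70% of its speed; a pose out of reach is approached as far as the arm can. A call with a gripper value outside its range is refused whole. The fingers move at their own pace and stop on an object; "squeeze" is the grip in N (left out, the last holds). Time passes only in rows, so rows that repeat a pose let the fingers close. It gives the time, the measured TCP pose, the force, the opening and the grip force at its end, in the units of the state.
- robot.get_obs(): the state, without advancing time (a new reading comes with each control period).
- robot.camera(name): name is "side" or "top"; returns a dict with "color" (384x512x3 uint8, red, green, blue), "vfov" (degrees; the focal length in pixels is half the picture's height over the tangent of half this angle, whatever the lens; pixels are square), "cx", "cy" (the principal point, pixels), "R" (3x3) and "t" (3): a world point X has camera coordinates R X + t. Camera axes: x right, y down, z forward; pixel columns grow to the right and rows downward; lengths in m; the calibration is good to about 2 mm. A picture is of the moment at which its call begins. There is no depth.
- robot.hand_in(): hands the job in; it is judged then, once.
The state is a dict: "time": time; "q": joint angles; "joint_velocities": joint speeds; "joint_torque": joint torques, N m; "position": TCP position; "tool_rot": TCP orientation; "ft_force": force on the tool from outside, world axes, zero at the start; "moment": the same for the moment, N m; "grip_width": finger opening in m; "grip_force": force on a finger pad.
Only numpy, scipy, OpenCV 4.12 (cv2) and the standard library are available. Lean on these libraries where they do the work, as an engineer would, in place of code of your own. Each camera call takes 0.05 s, during which the arm holds its last target. There are 200 camera calls.

TASK

The chunky moisture-absorbing beads from the field case are drying in the round fan bowl. Turn the fan dial until its white pointer line lies on the one long mark, then take the stirrer from its leaning rest, set its foot down in the middle of the clear gap between the beads and, keeping it lightly pressed on the bowl's springy floor, stir one full turn counter-clockwise (seen from above) round the central vent, pushing all the beads along. Then put the stirrer back in its rest as it was, all beads still in the bowl and the other things on the desk left alone.

Things in the scene. Friction and masses are not known exactly. Their poses are not given: they have to be found in the camera images.
- bowl: Drying bowl on a round black fan base (200 mm across, 40 mm high, small grey lug on its +x side), fixed to the desk. Aluminium wall, outer radius 86, inner 82 mm, rim 108 mm above the desk. A vent of radius 38 mm stands in the centre, top at 97 mm, leaving a ring channel 44 mm wide (middle radius 60 mm) in which the beads lie. Origin: on the axis at desk level; z up
- bowl_gap (a point): point in the middle of the channel (60 mm from the axis, 65 mm up) on the bowl's +x side: middle of the clear gap, about 170 degrees wide, between the beads. The channel's floor is a dark perforated plate on springs: its surface lies 55 to 65 mm above the desk, different each time and not measured, so feel for it. It gives from 1 to 3 N on, then 1 mm per 1.5 N, at most 4 mm
- stirrer: Stirrer, 180 mm long: white foot (round-ended, radius 13 mm, 40 mm long), steel shaft of radius 8 mm with a collar of radius 13 mm at 85 to 97 mm, round wooden handle of radius 12 mm from 117 to 180 mm. 120 g. Origin at the tip of the foot; z runs along the shaft to the handle. It starts leaning in the rest, its axis 35 degrees from vertical
- stirrer_tip (a point): tip of the stirrer's foot (the stirrer's origin)
- stirrer_grip (a point): point on the stirrer's axis in the handle, 160 mm from the tip: a good place to grip
- rest: Fixed leaning rest: black base 140 x 90 x 12 mm with an aluminium V trough 105 mm long, leaning 35 degrees from vertical so that its upper end points up and to the rest's -x; the V opens to +x and up, its lips end 3 mm past the stirrer's axis, and an end plate closes its lower end. Origin: centre of the underside of the base; z up
- rest_seat (a point): where the stirrer's tip lies when it is in the rest, at (35, 0, 40) mm in the rest's frame
- rest_top (a point): where the point stirrer_grip lies when the stirrer is in the rest: 160 mm from rest_seat along the trough's direction, (-57, 0, 171) mm in the rest's frame
- dial (a joint): fan dial, rad: 0 when its white pointer line points to the box's -x, growing clockwise seen from above; range 0 to 3.6. The marks are 0.4 rad apart; the single long, broad mark is at 2.4. It turns with light friction and stays where it is left
- dial_grip (a point): on the dial's axis, at the height to grip the bar, 82 mm above the desk. The black bar is 57 mm long, 14 mm wide, from 59 to 89 mm above the desk, over a disc of radius 30 mm on a grey box 130 x 130 x 45 mm fixed to the desk. The frame turns with the dial: x lies along the bar, the pointer line is on the -x half
- long_mark (a point): centre of the long mark on the top of the dial box, 53 mm from the dial's axis
- bead0_center (a point): centre of a white drum-shaped drying bead, 36 mm across, 30 mm high, about 40 g, standing upright, loose in the bowl's channel (all four are alike)
- bead1_center (a point): centre of a white drum-shaped drying bead, 36 mm across, 30 mm high, about 40 g, standing upright, loose in the bowl's channel (all four are alike)
- bead2_center (a point): centre of a white drum-shaped drying bead, 36 mm across, 30 mm high, about 40 g, standing upright, loose in the bowl's channel (all four are alike)
- bead3_center (a point): centre of a white drum-shaped drying bead, 36 mm across, 30 mm high, about 40 g, standing upright, loose in the bowl's channel (all four are alike)
- screwdriver: bystander: black screwdriver 200 mm long lying near the robot; origin at its middle; x along it
- tape: bystander: roll of black tape 100 mm across, 25 mm high; origin under its centre
- mug: bystander: white mug 80 mm across, 90 mm high; origin under its centre
- multimeter: bystander: grey multimeter 85 x 160 x 46 mm lying flat; origin under its centre
There are look-alikes about, which are no part of the job. What is shaped like the part that bears bead3_center but green is not meant. Leave any brown look-alike of the part that bears dial alone.

How it is judged:
By the outcome, as a careful person would: the job done as asked, in the order asked, and still so for the second after the job is handed in, with the robot touching nothing.
It also fails if it takes over 72 s, if anything falls off the work surface, if the arm or the gripper's body presses on something with over 40 N, if the wrist force passes 120 N, or if a joint passes its speed limit or range.

## Working session

There is one attempt and no reset: what is moved stays moved. The work goes in short steps, Python scripts to look and compute and a tool call to move; the robot and the scene stay as the last step left them, time stands still between calls to the robot, and variables do not carry over. Pictures are saved under pics/ and viewed, at most 10 in all, crops included, and the job is handed in when it is done.

Besides the shell and the picture viewer there is one more tool, called after "Emit:" by a JSON object that holds its "fn" and its "kwargs". play_rows: Moves the arm, as the interface text tells. Its arguments: {"type":"object","properties":{"gripper":{"type":"array","items":{"type":"number"}},"delta_pos":{"type":"array","items":{"type":"array","items":{"type":"number"}}},"turn":{"type":"array","items":{"type":"array","items":{"type":"number"}}},"squeeze":{"type":"number"}},"required":["gripper","delta_pos","turn"]}

```bash
mkdir -p pics; python3 - <<'E'
from rig import robot
import cv2,numpy as np,json
for n in("side","top"):
    c=robot.camera(n);cv2.imwrite(f"pics/{n}0.png",cv2.resize(c["color"][:,:,::-1],(800,600),interpolation=cv2.INTER_CUBIC))
    cv2.imwrite(f"raw_{n}.png",c["color"][:,:,::-1])
    print(n,{k:(np.round(v,4).tolist() if k!="color" else 0) for k,v in c.items()})
print(robot.get_obs())
E
```

```text
side {'color': 0, 'vfov': 57.7497, 'cx': 255.3824, 'cy': 190.8002, 'R': [[-0.9986, -0.0506, 0.0156], [-0.0487, 0.7591, -0.6491], [0.021, -0.649, -0.7605]], 't': [0.5231, 0.0461, 1.1198]}
top {'color': 0, 'vfov': 42.9373, 'cx': 256.4166, 'cy': 182.6935, 'R': [[0.0117, -0.9999, -0.012], [-0.9983, -0.011, -0.0578], [0.0577, 0.0126, -0.9983]], 't': [0.1089, 0.5055, 1.4337]}
{'time': 0.1, 'q': array([-1.35845707e+00,  5.28357112e-01,  1.43374526e+00,  1.08815668e-05,
        1.18140562e+00, -1.78532859e-01]), 'joint_velocities': array([-0.00033842,  0.00110051, -0.0018787 ,  0.0002914 ,  0.00010767,
       -0.00019611]), 'joint_torque': array([-6.97926152e-04, -4.40986061e+01, -1.77149552e+01,  6.33530156e-02,
        5.33609244e-02, -3.65283518e-05]), 'position': array([ 0.23799508, -0.57721658,  0.22168857]), 'tool_rot': array([ 9.80963035e-01,  1.94192192e-01, -1.11561695e-05, -9.57620710e-04]), 'ft_force': array([-0.39769185,  0.1484903 ,  0.28376179]), 'moment': array([-0.10201212, -0.00326247, -0.02288461]), 'grip_force': 0.0, 'grip_width': 0.08712036534708056}
```

View pics/top0.png

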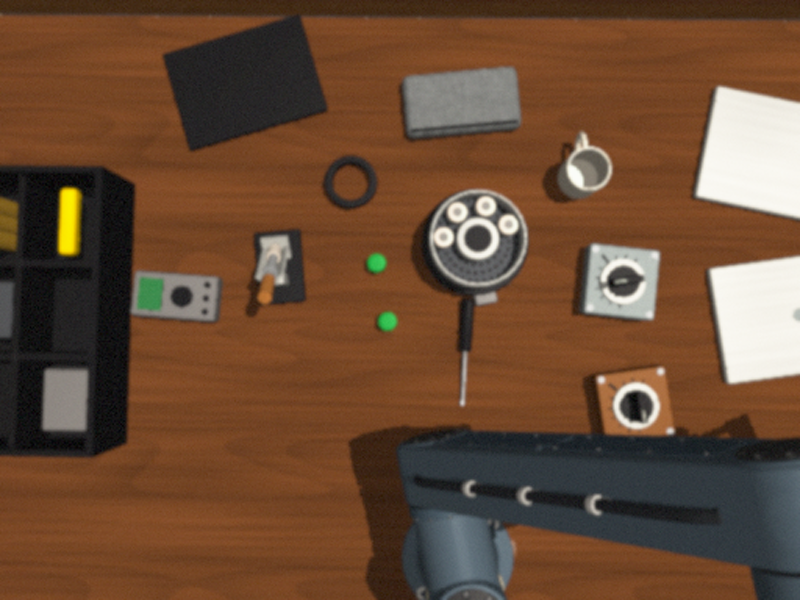

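View pics/side0.png

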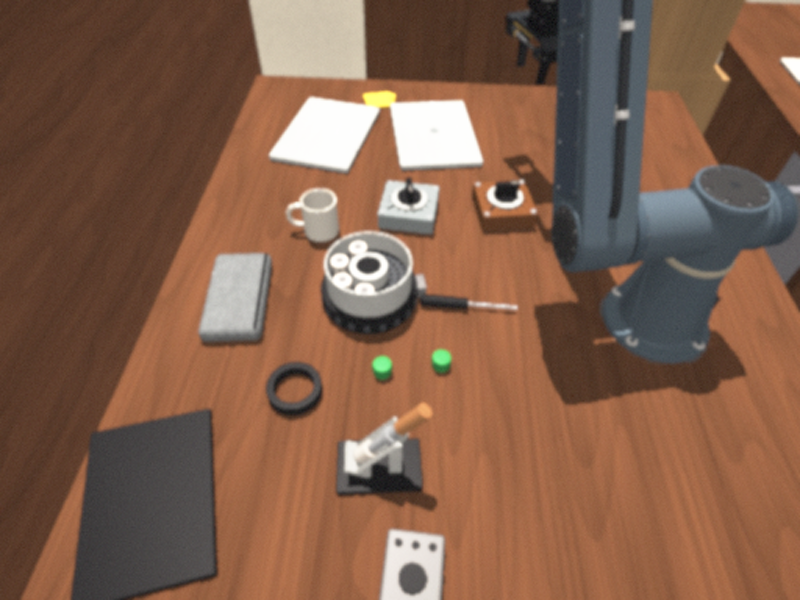

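Top view: grey dial box at (621,282), with a brown look-alike at (636,405) to avoid. Bowl at (479,240) with its lug at (486,298). White beads at (443,237), (457,212), (486,206) and (508,225); green look-alikes at (376,262) and (387,321). Rest at (280,266), with the stirrer handle end at (265,295). I'm choosing the grey dial, the white beads and the only stirrer, and will check them in a close crop.

```bash
python3 - <<'E'
import cv2,numpy as np
t=cv2.imread("raw_top.png");s=cv2.imread("raw_side.png")
f=lambda im,x,y,w,h,k:cv2.resize(im[y:y+h,x:x+w],(w*k,h*k),interpolation=cv2.INTER_CUBIC)
# each panel 400x300 ; origin(x,y), scale
P=[f(t,364,150,67,60,5)[:300,:330],f(t,150,140,60,60,5),f(s,225,100,75,60,5)[:300,:330]]
A=np.zeros((600,800,3),np.uint8)
A[:300,:330]=P[0][:, :330];A[:300,340:640]=P[1]
A[300:600,:330]=P[2][:, :330]
A[300:600,340:740]=f(s,210,250,80,60,5)
cv2.imwrite("pics/crop1.png",A)
cv2.imwrite("pics/crop2.png",np.hstack([f(t,264,112,80,88,5),f(s,195,140,80,88,5)])[:, :800])
E
```

```text
(no output)
```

View pics/crop1.png

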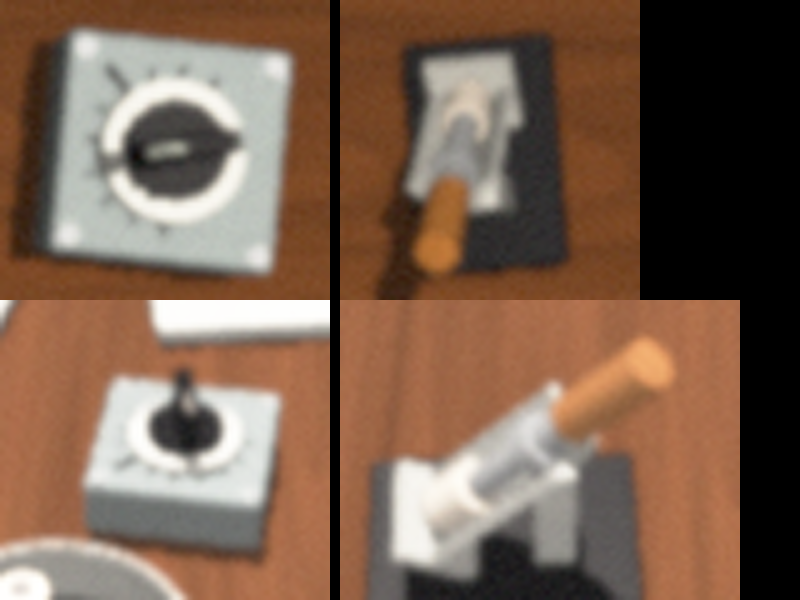

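View pics/crop2.png

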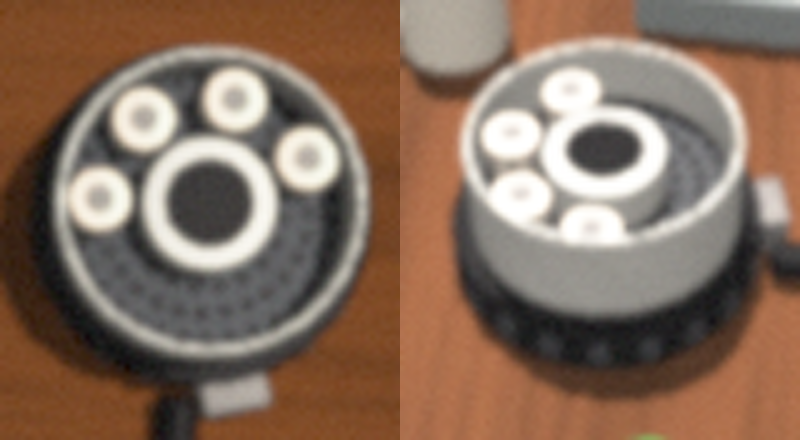

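The crops confirm the choice. Dial: grey box, pointer line pointing image-left from (188,148) to (140,155), long mark at (118,78). Stirrer handle end at (437,250) in the top panel and (652,365) in the side panel. Bowl rim centre at about (211,201) in crop 2, with the four white beads opposite the lug at (235,395). Next I'll work out positions.

```bash
cat > h.py <<'E'
import numpy as np
from scipy.spatial.transform import Rotation as Ro
from scipy.optimize import least_squares
C={"side":(57.7497,255.3824,190.8002,[[-0.9986,-0.0506,0.0156],[-0.0487,0.7591,-0.6491],[0.021,-0.649,-0.7605]],[0.5231,0.0461,1.1198]),
"top":(42.9373,256.4166,182.6935,[[0.0117,-0.9999,-0.012],[-0.9983,-0.011,-0.0578],[0.0577,0.0126,-0.9983]],[0.1089,0.5055,1.4337])}
def proj(c,X):
    v,cx,cy,R,t=C[c];f=192/np.tan(np.radians(v/2));p=np.array(R)@np.asarray(X)+t
    return np.array([cx+f*p[0]/p[2],cy+f*p[1]/p[2]])
def plane(c,uv,z):
    v,cx,cy,R,t=C[c];R=np.array(R);f=192/np.tan(np.radians(v/2))
    d=R.T@np.array([(uv[0]-cx)/f,(uv[1]-cy)/f,1]);o=-R.T@np.array(t)
    return o+d*(z-o[2])/d[2]
def px(u,v,o,off=(0,0),k=5): return np.array([(u-off[0]+.5)/k-.5+o[0],(v-off[1]+.5)/k-.5+o[1]])
def fit(obs,z0=(0.5,0,0)):  # obs: (cam,uv,local xyz) -> x,y,yaw
    def r(q):
        R=Ro.from_euler('z',q[2]).as_matrix()
        return np.concatenate([proj(c,R@np.array(l)+[q[0],q[1],0])-uv for c,uv,l in obs])
    s=least_squares(r,z0,loss='soft_l1');return s.x,np.round(s.fun,1)
def go(p,R,obs=None):
    "delta (cm) and turn to bring measured TCP to p with rotation R"
    from rig import robot
    o=obs or robot.get_obs();R0=Ro.from_quat(o['tool_rot'])
    return np.round(R0.inv().apply(np.array(p)-o['position'])*100,2).tolist(),np.round((R0.inv()*R).as_rotvec(),3).tolist()
E
python3 - <<'E'
from h import *
T=lambda u,v:px(u,v,(364,150));S=lambda u,v:px(u,v,(225,100),(0,300))
h=.065;b=[]
# box frame: -x toward image down => box +x up(world +x), +y left
for (u,v),l in zip([(70,30),(293,52),(271,272),(52,245)],[(h,h),(h,-h),(-h,-h),(-h,h)]): b.append(("top",T(u,v),(*l,.045)))
for (u,v),l in zip([(117,377),(280,393),(265,500),(85,488)],[(h,-h),(-h,-h),(-h,h),(h,h)]): b.append(("side",S(u,v),(*l,.045)))
q,f=fit(b);print("dial",q,f)
mk=plane("top",T(118,78),.045);print("mark dir meas",np.degrees(np.arctan2(*(mk[:2]-q[:2])[::-1])),"pred",np.degrees(q[2]+np.pi-2.4),np.linalg.norm(mk[:2]-q[:2]))
a,c=plane("top",T(140,155),.089),plane("top",T(188,148),.089)
print("pointer",a,c,np.degrees(np.arctan2(*(a-c)[:2][::-1])))
T2=lambda u,v:px(u,v,(264,112));S2=lambda u,v:px(u,v,(195,140))
for n,pts in (("top",[T2(52,200),T2(370,200),T2(211,45),T2(211,357)]),("side",[S2(62,140),S2(346,140),S2(200,38),S2(200,243)])):
    P=np.array([plane(n,p,.108)[:2] for p in pts])
    s=least_squares(lambda q:np.hypot(*(P-q).T)-.086,P.mean(0));print("bowl",n,s.x,s.fun)
B=s.x
for p in [(235,395)]:
    d=plane("top",T2(*p),.035)[:2]-B;print("lug",d,np.degrees(np.arctan2(d[1],d[0])))
for p in [(100,198),(143,117),(235,98),(308,157)]:
    d=plane("top",T2(*p),.09)[:2]-B;print("bead",np.hypot(*d),np.degrees(np.arctan2(d[1],d[0])))
T3=lambda u,v:px(u,v,(150,140),(340,0));S3=lambda u,v:px(u,v,(210,250),(340,300))
ax=lambda s:(.035-s*np.sin(.6109),0,.04+s*np.cos(.6109))
o=[("top",T3(405,45),(.07,.045,.012)),("top",T3(550,35),(.07,-.045,.012)),("top",T3(568,262),(-.07,-.045,.012)),
("top",T3(437,250),ax(.18)),("top",T3(453,182),ax(.117)),("side",S3(652,365),ax(.18)),("side",S3(572,413),ax(.117)),
("side",S3(372,462),(.07,-.045,.012)),("side",S3(632,458),(-.07,-.045,.012))]
q,f=fit(o);print("rest",q,np.degrees(q[2]),f)
E
```

```text
dial [ 0.51586276 -0.29644682 -0.09344279] [ 0.2 -0.5  0.3 -0.2  0.9  0.3 -0.3  1.  -0.8  0.3  0.3  0.5 -0.2  1.7
 -0.1  0.2]
mark dir meas 37.085273710357335 pred 37.136251653101446 0.05230443960185229
pointer [ 0.51005312 -0.26584143  0.089     ] [ 0.51428655 -0.29272553  0.089     ] 98.9488572218357
bowl top [ 0.58689723 -0.0229668 ] [0.00245376 0.00245174 0.00134167 0.00135437]
bowl side [ 0.58819772 -0.02852027] [0.00089757 0.00100421 0.00177656 0.00168104]
lug [-0.10647968 -0.01562811] -171.65026502174516
bead 0.06653126408058589 88.5895144271712
bead 0.06413774028986771 41.61473359096459
bead 0.06001612321568374 -8.933026180150307
bead 0.056996960814784205 -62.731770429753716
rest [0.54016564 0.34619673 0.09257247] 5.304011833627804 [-0.2 -0.7  0.7 -1.2  0.5  0.   0.4  0.5 -0.1  1.8  0.3  0.6 -0.5  2.4
 -0.4  0.   0.3 -0.8]
```

```bash
cat >> h.py <<'E'
def down(yaw): # tool z down, tool x at yaw (deg)
    return Ro.from_euler('z',yaw,degrees=True)*Ro.from_rotvec([np.pi,0,0])
E
python3 - <<'E'
from h import *
print(go([.516,-.296,.15],down(99)),go([.516,-.296,.065],down(99)))
E
```

```text
([36.42, -15.4, 7.21], [-0.001, -0.002, -1.337]) ([36.41, -15.38, 15.71], [-0.001, -0.002, -1.337])
```

Emit:
{"fn": "play_rows", "kwargs": {"gripper": [-1,-1,-1,-1,-1,-1,-1,-1,-1,-1,-1,-1], "delta_pos": [[5,-2,0],[10,-4,1],[15,-6,2],[20,-8,3],[25,-10.5,4],[30,-12.5,5],[34,-14.4,6],[36.4,-15.4,7.2],[36.4,-15.4,7.2],[36.4,-15.4,7.2],[36.4,-15.4,7.2],[36.4,-15.4,7.2]], "turn": [[0,0,-0.16],[0,0,-0.32],[0,0,-0.48],[0,0,-0.64],[0,0,-0.8],[0,0,-0.96],[0,0,-1.12],[0,0,-1.28],[0,0,-1.337],[0,0,-1.337],[0,0,-1.337],[0,0,-1.337]], "squeeze": 8}}

```text
time: 1.6
position: [0.5158, -0.2973, 0.1507]
tool_rot: [0.65, 0.76, -0.0, 0.0]
ft_force: [-0.6, 0.4, 1.2]
grip_width: 0.0872
grip_force: 0.0
```

```bash
python3 - <<'E'
from h import *
from rig import robot
import cv2
print(robot.get_obs()['position'],go([.516,-.296,.065],down(99)))
a=robot.camera("side")["color"][:,:,::-1]
cv2.imwrite("pics/s1.png",cv2.resize(a[60:200,180:360],None,fx=4,fy=4,interpolation=cv2.INTER_CUBIC))
E
```

```text
[ 0.5157595  -0.29729499  0.15070382] ([0.13, 0.04, 8.57], [0.0, 0.0, -0.001])
```

View pics/s1.png

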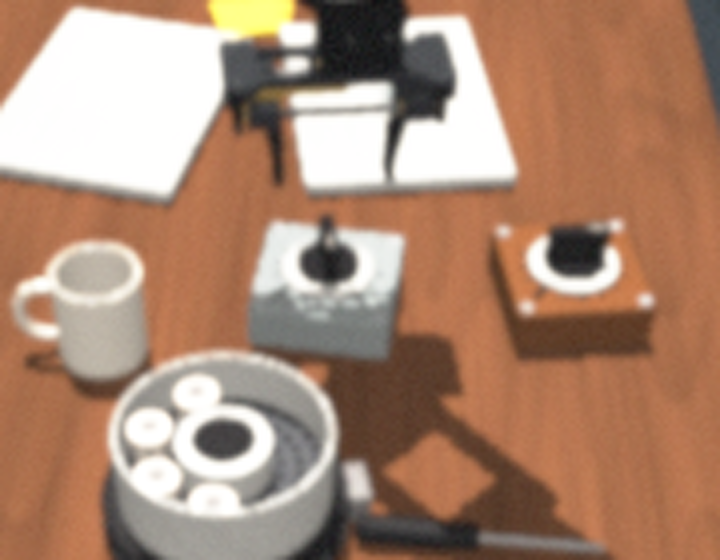

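The open gripper is centred over the grey dial: fingertips at (278,180) and (390,180), bar at (328,240). I'll descend and close.

Emit:
{"fn": "play_rows", "kwargs": {"gripper": [-1,-1,-1,1,1,1,1,1,1], "delta_pos": [[0.1,0,4],[0.1,0,7.5],[0.1,0,8.5],[0.1,0,8.5],[0.1,0,8.5],[0.1,0,8.5],[0.1,0,8.5],[0.1,0,8.5],[0.1,0,8.5]], "turn": [[0,0,0],[0,0,0],[0,0,0],[0,0,0],[0,0,0],[0,0,0],[0,0,0],[0,0,0],[0,0,0]]}}

```text
time: 2.78
position: [0.5159, -0.2958, 0.0657]
tool_rot: [0.649, 0.76, 0.0, 0.0]
ft_force: [0.0, 0.1, -0.3]
grip_width: 0.0348
grip_force: 0.0
```

```bash
python3 - <<'E'
from h import *
from rig import robot
print(robot.get_obs(),go([.516,-.296,.065],down(37.1)))
E
```

```text
{'time': 2.775, 'q': array([-7.08397104e-01,  7.00392560e-01,  1.63075691e+00,  3.05824927e-05,
        8.10237979e-01, -8.65454774e-01]), 'joint_velocities': array([ 0.00025752,  0.00312783,  0.00163887, -0.00053213,  0.00090556,
        0.00072592]), 'joint_torque': array([ 2.69335847e-03, -4.50859487e+01, -1.13511398e+01,  1.56210770e-02,
        8.11586087e-02,  1.21636572e-04]), 'position': array([ 0.51588826, -0.29580906,  0.06568967]), 'tool_rot': array([6.49464409e-01, 7.60391985e-01, 1.09220814e-05, 1.02616686e-04]), 'ft_force': array([ 0.00166017,  0.10583335, -0.2544498 ]), 'moment': array([ 0.03180094, -0.1171697 ,  0.01069287]), 'grip_force': 0.0, 'grip_width': 0.03480350140176477} ([-0.02, 0.01, 0.07], [0.0, 0.0, 1.08])
```

Emit:
{"fn": "play_rows", "kwargs": {"gripper": [1,1,1,1,1], "delta_pos": [[0,0,0],[0,0,0],[0,0,0],[0,0,0],[0,0,0]], "turn": [[0,0,0],[0,0,0],[0,0,0],[0,0,0],[0,0,0]], "squeeze": 12}}

```text
time: 3.4
position: [0.5166, -0.2957, 0.0655]
tool_rot: [0.65, 0.76, 0.0, 0.001]
ft_force: [3.9, 2.7, -2.9]
grip_width: 0.0137
grip_force: 12.0
```

Emit:
{"fn": "play_rows", "kwargs": {"gripper": [1,1,1,1,1,1,1,1,1,1], "delta_pos": [[0,0,0],[0,0,0],[0,0,0],[0,0,0],[0,0,0],[0,0,0],[0,0,0],[0,0,0],[0,0,0],[0,0,0]], "turn": [[0,0,0.14],[0,0,0.28],[0,0,0.42],[0,0,0.56],[0,0,0.7],[0,0,0.84],[0,0,0.98],[0,0,1.08],[0,0,1.08],[0,0,1.08]]}}

```text
time: 4.65
position: [0.5197, -0.297, 0.0656]
tool_rot: [0.948, 0.318, 0.003, 0.003]
ft_force: [11.2, 1.3, -7.5]
grip_width: 0.0137
grip_force: 12.0
```

Emit:
{"fn": "play_rows", "kwargs": {"gripper": [1,1,1], "delta_pos": [[0.26,0.32,0],[0.26,0.32,0],[0.26,0.32,0]], "turn": [[0,0,0],[0,0,0],[0,0,0]]}}

```text
time: 5.03
position: [0.5199, -0.297, 0.0656]
tool_rot: [0.948, 0.318, 0.0, 0.0]
ft_force: [2.8, -0.0, -2.0]
grip_width: 0.014
grip_force: 12.0
```

Emit:
{"fn": "play_rows", "kwargs": {"gripper": [-1,-1,-1,-1,-1,-1,-1,-1], "delta_pos": [[0,0,0],[0,0,0],[0,0,0],[0,0,0],[0,0,-3],[0,0,-8],[0,0,-14],[0,0,-14]], "turn": [[0,0,0],[0,0,0],[0,0,0],[0,0,0],[0,0,0],[0,0,0],[0,0,0],[0,0,0]]}}

```text
time: 6.02
position: [0.5227, -0.2991, 0.2111]
tool_rot: [0.948, 0.318, 0.003, 0.005]
ft_force: [0.4, 1.0, -0.4]
grip_width: 0.0836
grip_force: 0.0
```

```bash
cat >> h.py <<'E'
RX,RY,RYAW=.541,.346,.0926
def rest(l): return Ro.from_euler('z',RYAW).apply(l)+[RX,RY,0]
def tilt(a,yaw=np.degrees(RYAW)): return Ro.from_euler('z',yaw,degrees=True)*Ro.from_euler('y',-a,degrees=True)*Ro.from_rotvec([np.pi,0,0])
E
python3 - <<'E'
from h import *
P=rest([-.057,0,.171]);R=tilt(15);z=R.apply([0,0,1])
print(P,P+.019*z, R.as_quat())
print(go(P+.019*z-.08*z,R),go([.56,0,.25],tilt(5)))
E
```

```text
[0.48424421 0.34072934 0.171     ] [0.4891407  0.34118406 0.15264741] [ 0.99038238  0.0458875   0.13038631 -0.0060412 ]
([34.22, -54.14, -2.43], [-0.062, 0.249, 0.554]) ([21.04, -21.55, -4.09], [-0.013, 0.079, 0.555])
```

Emit:
{"fn": "play_rows", "kwargs": {"gripper": [-1,-1,-1,-1,-1,-1,-1,-1,-1,-1,-1,-1], "delta_pos": [[4,-4,-1.5],[8,-8,-3],[12,-12,-4],[16,-17,-4],[20,-22,-4],[24,-27,-4],[27,-32,-4],[29,-37,-4],[31,-42,-4],[32.5,-47,-3.5],[33.5,-51,-3],[34.2,-54.1,-2.4]], "turn": [[0,0.02,0.05],[0,0.04,0.1],[0,0.06,0.15],[-0.01,0.08,0.2],[-0.02,0.1,0.25],[-0.03,0.12,0.3],[-0.03,0.15,0.35],[-0.04,0.18,0.4],[-0.05,0.2,0.45],[-0.05,0.22,0.5],[-0.06,0.24,0.54],[-0.062,0.249,0.554]]}}

```text
time: 7.52
position: [0.4641, 0.3422, 0.2281]
tool_rot: [0.991, 0.046, 0.125, -0.01]
ft_force: [-0.3, 0.1, 0.7]
grip_width: 0.0872
grip_force: 0.0
```

Emit:
{"fn": "play_rows", "kwargs": {"gripper": [-1,-1,-1], "delta_pos": [[0,0,0],[0,0,0],[0,0,0]], "turn": [[0,0,0],[0,0,0],[0,0,0]]}}

```text
time: 7.9
position: [0.4668, 0.3399, 0.2295]
tool_rot: [0.991, 0.044, 0.126, -0.01]
ft_force: [-0.3, -0.1, -0.3]
grip_width: 0.0869
grip_force: 0.0
```

```bash
python3 - <<'E'
from h import *
from rig import robot
import cv2
o=robot.get_obs();print(o['time'],o['position'],o['q'])
P=rest([-.057,0,.171]);R=tilt(15);z=R.apply([0,0,1])
print(go(P+.019*z-.08*z,R,o),go(P+.019*z,R,o))
t=robot.camera("top")["color"][:,:,::-1];s=robot.camera("side")["color"][:,:,::-1]
f=lambda im,x,y,w,h,k:cv2.resize(im[y:y+h,x:x+w],(w*k,h*k),interpolation=cv2.INTER_CUBIC)
A=np.zeros((600,800,3),np.uint8)
A[:300,:335]=f(t,364,150,67,60,5);A[:300,340:740]=f(t,130,140,80,60,5)
A[300:,:335]=f(s,225,100,67,60,5);A[300:,340:740]=f(s,210,240,80,60,5)
cv2.imwrite("pics/c3.png",A)
E
```

```text
7.9 [0.46677271 0.33991014 0.22950215] [ 0.48345945  0.37973611  1.71617242 -0.12222944  0.81187647  2.0388137 ]
([0.17, 0.08, 0.0], [-0.007, 0.009, -0.004]) ([0.24, 0.14, 8.0], [-0.007, 0.009, -0.004])
```

View pics/c3.png

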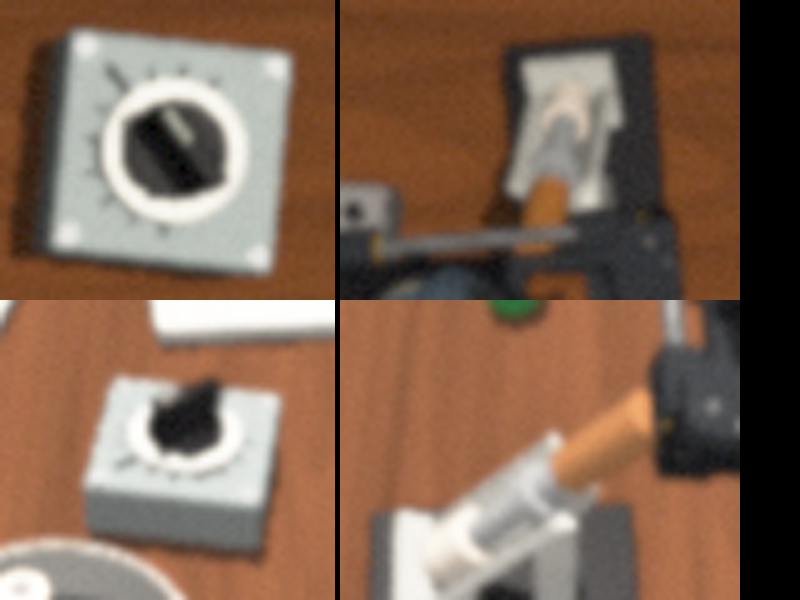

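The pointer line, from (190,140) to (168,108), now aims at the long mark at (118,78), within about 2°. The handle end at (645,400) in the side panel is just ahead of the gripper. I'll approach at a 25° tilt.

```bash
python3 - <<'E'
from h import *
P=rest([-.057,0,.171]);R=tilt(25);z=R.apply([0,0,1])
print(P+.019*z,R.as_quat(),go(P+.019*z-.07*z,R),go(P+.019*z,R))
E
```

```text
[0.49223955 0.34147183 0.15378015] [ 0.97524976  0.04518636  0.21620767 -0.01001757] ([-0.71, 0.1, 1.1], [-0.007, 0.183, -0.005]) ([0.56, 0.15, 7.98], [-0.007, 0.183, -0.005])
```

Emit:
{"fn": "play_rows", "kwargs": {"gripper": [-1,-1,-1,-1,-1,-1,-1,-1], "delta_pos": [[-0.7,0.1,1.1],[-0.7,0.1,1.1],[-0.3,0.1,3.1],[0,0.1,5],[0.3,0.15,6.7],[0.55,0.15,8],[0.55,0.15,8],[0.55,0.15,8]], "turn": [[0,0.1,0],[0,0.183,0],[0,0.183,0],[0,0.183,0],[0,0.183,0],[0,0.183,0],[0,0.183,0],[0,0.183,0]]}}

```text
time: 9.0
position: [0.4916, 0.3425, 0.1537]
tool_rot: [0.975, 0.044, 0.216, -0.014]
ft_force: [0.1, -0.4, -0.3]
grip_width: 0.0872
grip_force: 0.0
```

```bash
python3 - <<'E'
from h import *
from rig import robot
import cv2
o=robot.get_obs();print(o['time'],o['position'],o['q'],o['ft_force'])
P=rest([-.057,0,.171]);R=tilt(25);z=R.apply([0,0,1])
print(go(P+.019*z,R,o))
t=robot.camera("top")["color"][:,:,::-1];s=robot.camera("side")["color"][:,:,::-1]
f=lambda im,x,y,w,h,k:cv2.resize(im[y:y+h,x:x+w],(w*k,h*k),interpolation=cv2.INTER_CUBIC)
cv2.imwrite("pics/c4.png",np.hstack([f(t,130,140,80,60,5),f(s,210,240,80,60,5)]))
E
```

```text
9.0 [0.49157592 0.34249987 0.15373042] [ 0.50614139  0.50223844  1.86111725 -0.42677699  0.40448709  2.34926911] [ 0.05962739 -0.37040892 -0.29402471]
([0.05, 0.11, 0.02], [-0.008, -0.0, -0.004])
```

View pics/c4.png

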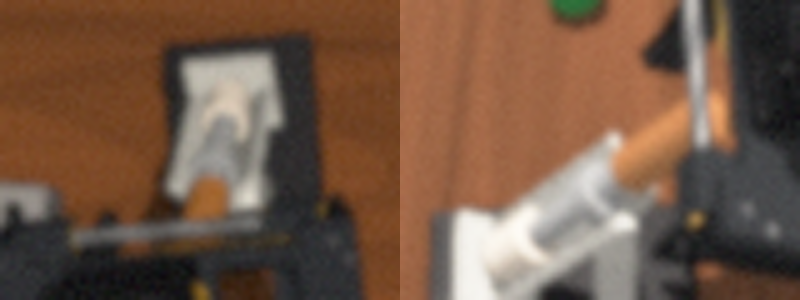

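The handle enters between the fingers: top panel (207,215), side panel (690,120). Closing.

Emit:
{"fn": "play_rows", "kwargs": {"gripper": [1,1,1,1,1,1,1,1,1,1], "delta_pos": [[0.05,0.1,0],[0.05,0.1,0],[0.05,0.1,0],[0.05,0.1,0],[0.05,0.1,0],[0.05,0.1,0],[0.05,0.1,0],[0.05,0.1,0],[0.05,0.1,0],[0.05,0.1,0]], "turn": [[0,0,0],[0,0,0],[0,0,0],[0,0,0],[0,0,0],[0,0,0],[0,0,0],[0,0,0],[0,0,0],[0,0,0]], "squeeze": 35}}

```text
time: 10.35
position: [0.492, 0.341, 0.1536]
tool_rot: [0.975, 0.044, 0.216, -0.014]
ft_force: [0.6, -2.9, 0.5]
grip_width: 0.023
grip_force: 34.9
```

```bash
python3 - <<'E'
from h import *
from rig import robot
o=robot.get_obs();print(o)
E
```

```text
{'time': 10.35, 'q': array([ 0.50344006,  0.50188577,  1.86191651, -0.42547709,  0.404577  ,
        2.34544275]), 'joint_velocities': array([ 0.00285252, -0.00134796, -0.00032541,  0.00037541, -0.00098056,
        0.00065869]), 'joint_torque': array([ 2.19215669e+00, -3.69230640e+01, -1.24988741e+01,  4.51259210e-02,
       -1.79418202e+00,  2.74233411e-03]), 'position': array([0.49196642, 0.34102775, 0.15363677]), 'tool_rot': array([ 0.97536881,  0.04384795,  0.21574351, -0.01370327]), 'ft_force': array([ 0.60766319, -2.93998358,  0.54516166]), 'moment': array([-0.73482645, -0.043043  , -0.33801329]), 'grip_force': 34.929659304907545, 'grip_width': 0.02303626735870588}
```

```bash
cat >> h.py <<'E'
GP=np.array([.49197,.34103,.15364]);GR=Ro.from_quat([0.97536881,0.04384795,0.21574351,-0.01370327])
TIP=GR.inv().apply(rest([.035,0,.04])-GP)   # tip in tool
YW=Ro.from_euler('z',RYAW)
UP=YW*Ro.from_euler('y',35,degrees=True)*YW.inv()*GR
def tcp_for_tip(p,R=None): return np.array(p)-(R or UP).apply(TIP)
E
python3 - <<'E'
from h import *
print("tip in tool",TIP,"up",UP.as_quat())
u=GP+[0,0,.15];print("lift",go(u,GR))
m=tcp_for_tip([.50,.30,.17]);print(m,"upright",go(m,UP))
m=tcp_for_tip([.528,-.0355,.135]);print(m,"bowl",go(m,UP))
E
```

```text
tip in tool [0.02843951 0.0003867  0.13859402] up [ 9.95204173e-01  4.37144079e-02 -8.75034468e-02  9.22811445e-04]
lift ([6.33, -0.12, -13.6], [0.0, 0.0, 0.0])
[0.4961984  0.29923016 0.31142918] upright ([6.71, 4.08, -14.32], [-0.003, -0.611, 0.004])
[ 0.5241984  -0.03626984  0.27642918] bowl ([5.09, 37.77, -11.5], [-0.003, -0.611, 0.004])
```

Emit:
{"fn": "play_rows", "kwargs": {"gripper": [1,1,1,1,1,1,1,1,1,1], "delta_pos": [[0.42,0,-0.91],[1.27,0,-2.72],[2.5,0,-5.4],[4.2,0,-9],[6.3,0,-13.6],[6.3,0,-13.6],[6.5,1,-14],[6.6,2,-14.2],[6.7,4,-14.3],[6.7,4,-14.3]], "turn": [[0,0,0],[0,0,0],[0,0,0],[0,0,0],[0,-0.05,0],[0,-0.2,0],[0,-0.35,0],[0,-0.5,0],[-0.003,-0.611,0.004],[-0.003,-0.611,0.004]]}}

```text
time: 11.6
position: [0.4979, 0.3, 0.3107]
tool_rot: [0.995, 0.043, -0.087, 0.0]
ft_force: [-0.5, 0.9, -1.7]
grip_width: 0.0236
grip_force: 34.9
```

```bash
python3 - <<'E'
from h import *
from rig import robot
o=robot.get_obs();print(o['time'],o['position'],o['q'],o['ft_force'],o['grip_width'])
m=tcp_for_tip([.528,-.0355,.135]);print(m,"bowl",go(m,UP))
E
```

```text
11.6 [0.49791423 0.29996048 0.3106756 ] [0.32440504 0.45401477 1.32081521 0.04787021 1.5340305  1.80310829] [-0.49670041  0.85600931 -1.69153082] 0.023642153355108567
[ 0.5241984  -0.03626984  0.27642918] bowl ([0.29, 33.75, 3.18], [-0.002, -0.001, -0.001])
```

Emit:
{"fn": "play_rows", "kwargs": {"gripper": [1,1,1,1,1,1,1,1,1,1,1], "delta_pos": [[0,3,0],[0.1,7,0.5],[0.1,11,1],[0.2,15,1.3],[0.2,19,1.7],[0.2,23,2],[0.3,27,2.5],[0.3,31,3],[0.3,33.7,3.2],[0.3,33.7,3.2],[0.3,33.7,3.2]], "turn": [[0,0,0],[0,0,0],[0,0,0],[0,0,0],[0,0,0],[0,0,0],[0,0,0],[0,0,0],[0,0,0],[0,0,0],[0,0,0]]}}

```text
time: 12.98
position: [0.5226, -0.0338, 0.2774]
tool_rot: [0.995, 0.044, -0.087, 0.0]
ft_force: [0.7, 0.8, -1.2]
grip_width: 0.023
grip_force: 34.9
```

```bash
python3 - <<'E'
from h import *
from rig import robot
import cv2
o=robot.get_obs();print(o['time'],o['position'],o['q'],o['ft_force'],o['grip_width'])
t=robot.camera("top")["color"][:,:,::-1];s=robot.camera("side")["color"][:,:,::-1]
f=lambda im,x,y,w,h,k:cv2.resize(im[y:y+h,x:x+w],(w*k,h*k),interpolation=cv2.INTER_CUBIC)
cv2.imwrite("pics/c5.png",np.hstack([f(t,264,112,80,110,5),f(s,195,100,80,110,5)]))
tip=Ro.from_quat(o['tool_rot']).apply(TIP)+o['position'];print(tip)
for L in (0,.04,.1):
  print(L,(proj("side",tip+[0,0,L])-[195,100])*5+2+[400,0],(proj("top",tip+[0,0,L])-[264,112])*5+2)
E
```

```text
12.975 [ 0.52262778 -0.0338213   0.27740043] [-0.24817103  0.40678787  1.49727757 -0.05118318  1.40419747  1.24601109] [ 0.72680603  0.76264854 -1.16649004] 0.02300421964780582
[ 0.52661114 -0.03283492  0.1359776 ]
0 [705.58653372 302.07096186] [232.94325853 304.52267626]
0.04 [706.70328025 253.08741878] [240.369104   298.56149449]
0.1 [708.50936729 173.86752382] [252.41332574 288.89285872]
```

View pics/c5.png

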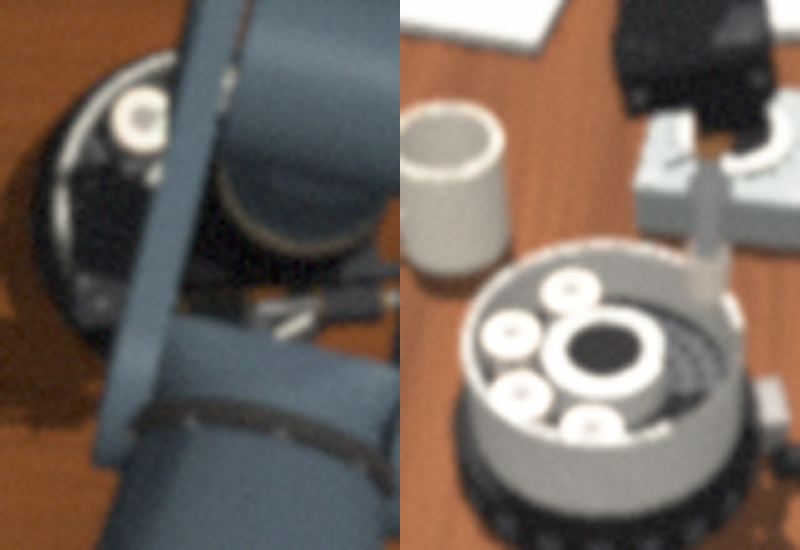

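The side panel shows the stirrer upright with its foot tip at (707,305), where the model predicts (706,302), over the clear side of the bowl. In the top panel the arm hides it.

```bash
cat >> h.py <<'E'
B=np.array([.589,-.0255])
def tipat(deg,z,r=.06): return np.array([B[0]+r*np.cos(np.radians(deg)),B[1]+r*np.sin(np.radians(deg)),z])
E
python3 - <<'E'
from h import *
for z in (.135,.072,.062): print(z,go(tcp_for_tip(tipat(-168.5,z)),UP))
print("world up in tool",UP.inv().apply([0,0,1]))
E
```

```text
0.135 ([0.34, 0.48, 0.04], [-0.0, -0.001, 0.002])
0.072 ([1.43, 0.52, 6.24], [-0.0, -0.001, 0.002])
0.062 ([1.6, 0.53, 7.23], [-0.0, -0.001, 0.002])
world up in tool [-0.17424827 -0.00581355 -0.98468459]
```

Emit:
{"fn": "play_rows", "kwargs": {"gripper": [1,1,1,1,1,1,1,1,1], "delta_pos": [[0.34,0.48,0],[0.34,0.48,0],[0.6,0.49,1.5],[0.9,0.5,3.2],[1.2,0.51,4.9],[1.35,0.52,5.8],[1.43,0.52,6.24],[1.43,0.52,6.24],[1.43,0.52,6.24]], "turn": [[0,0,0],[0,0,0],[0,0,0],[0,0,0],[0,0,0],[0,0,0],[0,0,0],[0,0,0],[0,0,0]]}}

```text
time: 14.2
position: [0.527, -0.04, 0.2136]
tool_rot: [0.995, 0.044, -0.087, 0.001]
ft_force: [-1.4, -0.5, -0.4]
grip_width: 0.0232
grip_force: 34.9
```

Emit:
{"fn": "play_rows", "kwargs": {"gripper": [1,1], "delta_pos": [[0.05,0,0.3],[0.05,0,0.3]], "turn": [[0,0,0],[0,0,0]]}}

```text
time: 14.45
position: [0.5265, -0.0398, 0.2101]
tool_rot: [0.995, 0.044, -0.087, 0.001]
ft_force: [0.4, -0.6, -0.6]
grip_width: 0.0235
grip_force: 34.9
```

Emit:
{"fn": "play_rows", "kwargs": {"gripper": [1,1], "delta_pos": [[0.04,0,0.25],[0.04,0,0.25]], "turn": [[0,0,0],[0,0,0]]}}

```text
time: 14.7
position: [0.5263, -0.0398, 0.2074]
tool_rot: [0.995, 0.044, -0.088, 0.001]
ft_force: [-0.3, 0.4, -0.8]
grip_width: 0.0229
grip_force: 34.9
```

Emit:
{"fn": "play_rows", "kwargs": {"gripper": [1,1], "delta_pos": [[0.04,0,0.2],[0.04,0,0.2]], "turn": [[0,0,0],[0,0,0]]}}

```text
time: 14.95
position: [0.5264, -0.0398, 0.2053]
tool_rot: [0.995, 0.044, -0.088, 0.001]
ft_force: [-1.3, -0.1, -1.2]
grip_width: 0.0229
grip_force: 34.9
```

Emit:
{"fn": "play_rows", "kwargs": {"gripper": [1,1], "delta_pos": [[0.03,0,0.15],[0.03,0,0.15]], "turn": [[0,0,0],[0,0,0]]}}

```text
time: 15.2
position: [0.5267, -0.0399, 0.2041]
tool_rot: [0.995, 0.044, -0.087, 0.001]
ft_force: [-0.4, -0.6, -0.4]
grip_width: 0.0232
grip_force: 34.9
```

Emit:
{"fn": "play_rows", "kwargs": {"gripper": [1,1], "delta_pos": [[0.03,0,0.15],[0.03,0,0.15]], "turn": [[0,0,0],[0,0,0]]}}

```text
time: 15.45
position: [0.5267, -0.0399, 0.2028]
tool_rot: [0.995, 0.044, -0.087, 0.001]
ft_force: [1.0, 0.3, 2.4]
grip_width: 0.0235
grip_force: 34.9
```

Emit:
{"fn": "play_rows", "kwargs": {"gripper": [1,1], "delta_pos": [[0.03,0,0.15],[0.03,0,0.15]], "turn": [[0,0,0],[0,0,0]]}}

```text
time: 15.7
position: [0.5268, -0.0399, 0.2012]
tool_rot: [0.995, 0.044, -0.087, 0.001]
ft_force: [-0.2, -0.3, 4.9]
grip_width: 0.0231
grip_force: 34.9
```

```bash
python3 - <<'E'
from h import *
from rig import robot
o=robot.get_obs();R=Ro.from_quat(o['tool_rot']);t=R.apply(TIP)+o['position'];print(t,np.hypot(*(t[:2]-B)),np.degrees(np.arctan2(*(t[:2]-B)[::-1])))
for k in range(6):
    a=-168.5+60*k
    D=[(UP.inv().apply(tipat(a+5*i,0)-tipat(a,0))*100).round(2).tolist() for i in range(1,13)]
    print(k,D)
E
```

```text
[ 0.53068974 -0.03905262  0.05979045] 0.05986451303946471 -166.91547727112356
0 [[0.08, 0.52, -0.02], [0.2, 1.02, -0.04], [0.37, 1.52, -0.07], [0.58, 2.0, -0.11], [0.83, 2.46, -0.16], [1.12, 2.89, -0.21], [1.44, 3.3, -0.27], [1.8, 3.67, -0.34], [2.19, 4.02, -0.41], [2.6, 4.32, -0.49], [3.05, 4.59, -0.57], [3.51, 4.82, -0.65]]
1 [[0.48, 0.19, -0.09], [0.98, 0.33, -0.17], [1.48, 0.43, -0.26], [1.99, 0.49, -0.36], [2.51, 0.5, -0.45], [3.02, 0.46, -0.54], [3.53, 0.38, -0.63], [4.03, 0.25, -0.72], [4.52, 0.08, -0.8], [4.99, -0.13, -0.88], [5.44, -0.39, -0.96], [5.87, -0.68, -1.03]]
2 [[0.4, -0.33, -0.07], [0.77, -0.69, -0.13], [1.11, -1.09, -0.19], [1.41, -1.51, -0.24], [1.68, -1.96, -0.29], [1.91, -2.43, -0.32], [2.09, -2.92, -0.35], [2.23, -3.42, -0.38], [2.33, -3.94, -0.39], [2.39, -4.46, -0.4], [2.4, -4.98, -0.39], [2.36, -5.5, -0.39]]
3 [[-0.08, -0.52, 0.02], [-0.2, -1.02, 0.04], [-0.37, -1.52, 0.07], [-0.58, -2.0, 0.11], [-0.83, -2.46, 0.16], [-1.12, -2.89, 0.21], [-1.44, -3.3, 0.27], [-1.8, -3.67, 0.34], [-2.19, -4.02, 0.41], [-2.6, -4.32, 0.49], [-3.05, -4.59, 0.57], [-3.51, -4.82, 0.65]]
4 [[-0.48, -0.19, 0.09], [-0.98, -0.33, 0.17], [-1.48, -0.43, 0.26], [-1.99, -0.49, 0.36], [-2.51, -0.5, 0.45], [-3.02, -0.46, 0.54], [-3.53, -0.38, 0.63], [-4.03, -0.25, 0.72], [-4.52, -0.08, 0.8], [-4.99, 0.13, 0.88], [-5.44, 0.39, 0.96], [-5.87, 0.68, 1.03]]
5 [[-0.4, 0.33, 0.07], [-0.77, 0.69, 0.13], [-1.11, 1.09, 0.19], [-1.41, 1.51, 0.24], [-1.68, 1.96, 0.29], [-1.91, 2.43, 0.32], [-2.09, 2.92, 0.35], [-2.23, 3.42, 0.38], [-2.33, 3.94, 0.39], [-2.39, 4.46, 0.4], [-2.4, 4.98, 0.39], [-2.36, 5.5, 0.39]]
```

Emit:
{"fn": "play_rows", "kwargs": {"gripper": [1,1,1,1,1,1,1,1,1,1,1,1], "delta_pos": [[0.08,0.52,-0.02],[0.2,1.02,-0.04],[0.37,1.52,-0.07],[0.58,2.0,-0.11],[0.83,2.46,-0.16],[1.12,2.89,-0.21],[1.44,3.3,-0.27],[1.8,3.67,-0.34],[2.19,4.02,-0.41],[2.6,4.32,-0.49],[3.05,4.59,-0.57],[3.51,4.82,-0.65]], "turn": [[0,0,0],[0,0,0],[0,0,0],[0,0,0],[0,0,0],[0,0,0],[0,0,0],[0,0,0],[0,0,0],[0,0,0],[0,0,0],[0,0,0]]}}

```text
time: 17.2
position: [0.5667, -0.0851, 0.2009]
tool_rot: [0.995, 0.044, -0.087, 0.001]
ft_force: [-3.0, 2.2, 4.2]
grip_width: 0.0231
grip_force: 35.0
```

```bash
cat > chk.py <<'E'
from h import *
from rig import robot
o=robot.get_obs();R=Ro.from_quat(o['tool_rot']);t=R.apply(TIP)+o['position'];print(o['time'],t,np.hypot(*(t[:2]-B)),np.degrees(np.arctan2(*(t[:2]-B)[::-1])),o['ft_force'],o['moment'])
E
python3 chk.py
```

```text
17.2 [ 0.57048367 -0.08431031  0.05948076] 0.0616563636616461 -107.476526151295 [-3.0107781   2.20439945  4.17164552] [ 0.65208274  0.97443963 -0.04947615]
```

Emit:
{"fn": "play_rows", "kwargs": {"gripper": [1,1,1,1,1,1,1,1,1,1,1,1], "delta_pos": [[0.48,0.19,-0.09],[0.98,0.33,-0.17],[1.48,0.43,-0.26],[1.99,0.49,-0.36],[2.51,0.5,-0.45],[3.02,0.46,-0.54],[3.53,0.38,-0.63],[4.03,0.25,-0.72],[4.52,0.08,-0.8],[4.99,-0.13,-0.88],[5.44,-0.39,-0.96],[5.87,-0.68,-1.03]], "turn": [[0,0,0],[0,0,0],[0,0,0],[0,0,0],[0,0,0],[0,0,0],[0,0,0],[0,0,0],[0,0,0],[0,0,0],[0,0,0],[0,0,0]]}}

```text
time: 18.7
position: [0.6256, -0.0726, 0.2009]
tool_rot: [0.995, 0.044, -0.087, 0.001]
ft_force: [-1.4, -2.1, 1.7]
grip_width: 0.0233
grip_force: 35.0
```

```bash
python3 chk.py
```

```text
18.7 [ 0.62946558 -0.07185612  0.05951133] 0.06153334485186501 -48.88136174575916 [-1.43046159 -2.05445373  1.71158914] [-0.5314735   0.84389137  0.09309104]
```

Emit:
{"fn": "play_rows", "kwargs": {"gripper": [1,1,1,1,1,1,1,1,1,1,1,1], "delta_pos": [[0.41,-0.33,0.0],[0.78,-0.69,-0.06],[1.12,-1.09,-0.12],[1.42,-1.51,-0.17],[1.69,-1.96,-0.22],[1.92,-2.43,-0.25],[2.1,-2.92,-0.28],[2.24,-3.42,-0.31],[2.34,-3.94,-0.32],[2.4,-4.46,-0.33],[2.41,-4.98,-0.32],[2.37,-5.5,-0.32]], "turn": [[0,0,0],[0,0,0],[0,0,0],[0,0,0],[0,0,0],[0,0,0],[0,0,0],[0,0,0],[0,0,0],[0,0,0],[0,0,0],[0,0,0]]}}

```text
time: 20.2
position: [0.6467, -0.0231, 0.1992]
tool_rot: [0.995, 0.045, -0.085, 0.009]
ft_force: [0.3, -16.1, -4.2]
grip_width: 0.0304
grip_force: 39.5
```

```bash
python3 chk.py
```

```text
20.2 [ 0.65124291 -0.02446165  0.05781734] 0.062251566442048926 0.9557282804935174 [  0.29020745 -16.06757126  -4.16915201] [-4.30599232 -0.50208283  0.9835091 ]
```

```bash
python3 - <<'E'
from h import *
from rig import robot
import cv2
t=robot.camera("top")["color"][:,:,::-1];s=robot.camera("side")["color"][:,:,::-1]
f=lambda im,x,y,w,h,k:cv2.resize(im[y:y+h,x:x+w],(w*k,h*k),interpolation=cv2.INTER_CUBIC)
cv2.imwrite("pics/c6.png",np.hstack([f(t,264,102,80,110,5),f(s,195,110,80,110,5)]))
E
python3 chk.py
```

```text
20.3 [ 0.65151633 -0.02403719  0.05810347] 0.06253344143128983 1.3404111777974235 [  0.68716781 -14.17108979  -3.45732624] [-3.92919425 -0.45658986  0.92808788]
```

View pics/c6.png

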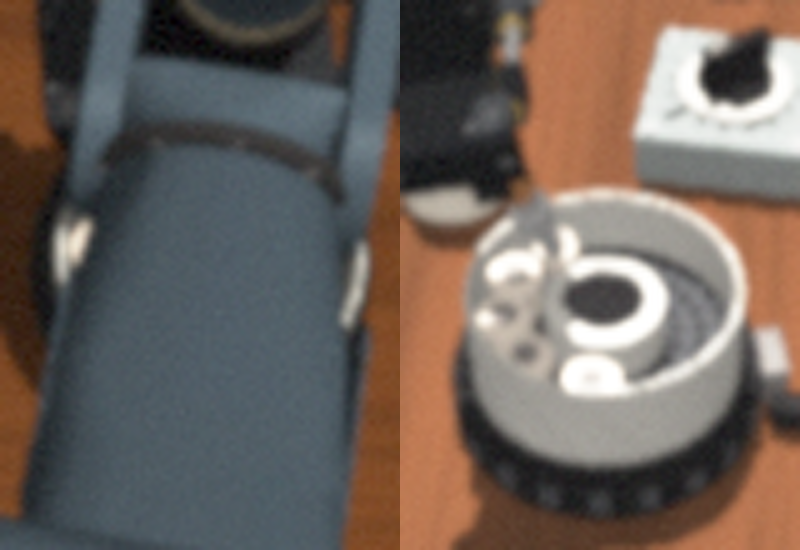

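```bash
python3 - <<'E'
from h import *
f=lambda X:((proj("side",X)-[195,110])*5+2+[400,0]).round(0)
for a in (0,1.3): 
  for L in (0,.04,.09,.12): print(a,L,f(tipat(a,.058+L)))
for a in range(-60,121,10): print(a,f(tipat(a,.09)))
E
```

```text
0 0 [511. 339.]
0 0.04 [506. 295.]
0 0.09 [500. 237.]
0 0.12 [496. 199.]
1.3 0 [510. 341.]
1.3 0.04 [506. 297.]
1.3 0.09 [500. 238.]
1.3 0.12 [496. 201.]
-60 [564. 248.]
-50 [549. 254.]
-40 [537. 261.]
-30 [526. 271.]
-20 [517. 281.]
-10 [511. 292.]
0 [507. 304.]
10 [506. 316.]
20 [509. 329.]
30 [514. 340.]
40 [522. 351.]
50 [533. 361.]
60 [546. 369.]
70 [561. 375.]
80 [577. 379.]
90 [595. 381.]
100 [612. 381.]
110 [629. 378.]
120 [646. 374.]
```

The side crop shows the stirrer leaning in the hand: shaft at (532,210), foot at about (560,245), so it lags the hand at roughly -55°. The beads are still ahead of it at (512,268), (505,310), (527,350) and (592,378). The grip was too weak in tilt, so I'll bring the hand back over the foot with a 60 N grip to right it.

Emit:
{"fn": "play_rows", "kwargs": {"gripper": [1,1,1,1,1,1,1,1,1], "delta_pos": [[0.03,1.04,-0.01],[-0.13,2.08,0.01],[-0.45,3.07,0.05],[-0.95,3.99,0.12],[-1.6,4.81,0.2],[-2.38,5.5,0.25],[-2.38,5.5,0.25],[-2.38,5.5,0.25],[-2.38,5.5,0.25]], "turn": [[0,0,0],[0,0,0],[0,0,0],[0,0,0],[0,0,0],[0,0,0],[0,0,0],[0,0,0],[0,0,0]], "squeeze": 60}}

```text
time: 21.42
position: [0.6283, -0.0709, 0.2029]
tool_rot: [0.996, 0.044, -0.083, -0.001]
ft_force: [2.7, 0.2, 5.4]
grip_width: 0.0225
grip_force: 59.9
```

```bash
python3 chk.py; python3 - <<'E'
from h import *
from rig import robot
import cv2
s=robot.camera("side")["color"][:,:,::-1]
f=lambda im,x,y,w,h,k:cv2.resize(im[y:y+h,x:x+w],(w*k,h*k),interpolation=cv2.INTER_CUBIC)
cv2.imwrite("pics/c7.png",f(s,185,80,100,110,5))
g=lambda X:((proj("side",X)-[185,80])*5+2).round(0)
o=robot.get_obs();t=Ro.from_quat(o['tool_rot']).apply(TIP)+o['position']
for L in (0,.04,.09,.12): print(L,g(t+[0,0,L]))
for a in range(-60,121,10): print(a,g(tipat(a,.09)))
E
```

```text
21.425 [ 0.63337679 -0.06954806  0.06154226] 0.06252624638865838 -44.78699636675249 [2.72733999 0.21423277 5.4164619 ] [ 0.21254322 -0.68137766 -0.0686223 ]
0 [192. 437.]
0.04 [189. 392.]
0.09 [184. 333.]
0.12 [181. 296.]
-60 [214. 398.]
-50 [199. 404.]
-40 [187. 411.]
-30 [176. 421.]
-20 [167. 431.]
-10 [161. 442.]
0 [157. 454.]
10 [156. 466.]
20 [159. 479.]
30 [164. 490.]
40 [172. 501.]
50 [183. 511.]
60 [196. 519.]
70 [211. 525.]
80 [227. 529.]
90 [245. 531.]
100 [262. 531.]
110 [279. 528.]
120 [296. 524.]
```

View pics/c7.png

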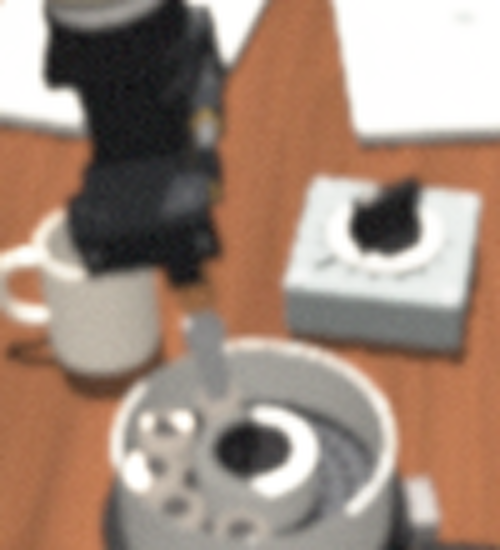

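Side crop: handle at (198,300), shaft at (205,345), foot at (218,395). The stirrer is shifted about 8–14 mm towards -x and leans, so the foot is against the vent. Beads at (165,425), (150,465), (178,503) and (240,527), all still in the bowl ahead of the foot. I've used my 10 pictures, so from here I measure numerically.

```bash
python3 - <<'E'
from rig import robot
import cv2,numpy as np
s=robot.camera("side")["color"].astype(int)
np.set_printoptions(linewidth=200)
print("cols",np.arange(214,236))
for r in range(134,164,2): print(r,(s[r,214:236,0]-s[r,214:236,2]), s[r,214:236,1])
E
```

```text
cols [214 215 216 217 218 219 220 221 222 223 224 225 226 227 228 229 230 231 232 233 234 235]
134 [ 18  35  56  58  32   9   4  -1  -3  -1  15  43  66  84  94 100  99  99  98  97  95  93] [124 116  99  82  52  29  23  23  28  27  40  60  88 102 110 112 116 119 116 109 108 109]
136 [ 23  41  71  81  59  29  18  20  22  26  35  48  67  79  91  96  98 101 100  98  92  91] [152 139 127 107  76  53  38  39  40  51  51  66  80  98 109 114 117 118 110 112 109 109]
138 [ 24  39  66  88  86  78  71  65  67  72  73  76  71  78  89  94  99 100  97  94  93  93] [157 146 130 116 105  91  86  87  88  91  98  96  96  97 104 112 118 117 115 112 108 107]
140 [ 22  33  62  86  95  99  92  83  80  79  79  77  77  78  87  95 100  98  97  94  93  90] [158 149 133 119 115 112 106 102 102 102 102 102  99 100 104 113 111 116 117 111 107 109]
142 [ 22  29  55  82  99 106 101  88  66  49  44  40  32  42  65  87  98  99  98  92  91  92] [159 150 132 123 113 119 125 122 121 117 117 119 122 120 118 120 118 114 111 114 107 107]
144 [ 20  25  45  78  99 105  94  62  31  13   7   2   4   6  20  47  77  94  95  91 
[... 922 characters left out ...]
151 146 140 135 139 135 135 144 155 159 161 162 161]
156 [18 11 10  9  9  9  7 11 11 10  9  9  3  3  3  3 10 12 14  8  9  9] [152 146 148 149 149 149 150 151 152 151 151 145 140 139 137 139 144 163 166 162 163 162]
158 [ 9  9  9  8 11  9  9  9 11 10 13 15 11  5  4  7 13 17 19 15  9 11] [166 147 145 148 150 150 152 150 153 156 164 160 153 142 140 140 151 167 172 164 157 155]
160 [11  7  9  9 10 11 10 11 11  9 15 18 19 18 16 20 22 23 19 11  9  6] [144 144 145 148 152 151 155 157 154 158 163 169 170 164 164 168 174 171 159 139 124 130]
162 [21 19 17 17 19 22 23 21 24 16 11 15 22 24 23 20 20 16 13 10  8 11] [187 178 162 161 172 196 216 221 207 163 131 145 166 173 180 177 175 167 160 147 147 184]
```

```bash
cat > t2.py <<'E'
from h import *
from rig import robot
o=robot.get_obs();R=Ro.from_quat(o['tool_rot']);t=R.apply(TIP)+o['position']
th=np.radians(6.5);P=t+[-.004,0,.16];tip=P-.16*np.array([np.sin(th),0,np.cos(th)])
T2=R.inv().apply(tip-o['position']);U2=Ro.from_euler('y',-6.5,degrees=True)*R
print("tip",tip,"T2",T2.tolist(),"U2",U2.as_quat().tolist(),o['position'],o['ft_force'])
tt=tipat(-47,tip[2]+.001);print("turn",go(tt-U2.apply(T2),U2,o))
for k,a in enumerate(range(-47,193,48)):
    print(k,[(U2.inv().apply(tipat(a+4*i,0)-tipat(a,0))*100).round(2).tolist() for i in range(1,13)])
E
python3 t2.py
```

```text
tip [ 0.61128859 -0.06953297  0.06257145] T2 [0.006546146422244433, -0.0015451725299483264, 0.14123404562400807] U2 [0.9986942208944043, 0.043716960258853924, -0.02638295279316797, 0.0016187463538281615] [ 0.62833265 -0.07086083  0.20292825] [ 2.43298539 -0.0163759   6.05443245]
turn ([0.23, 0.01, -0.24], [-0.01, 0.113, 0.001])
0 [[0.32, -0.27, -0.02], [0.62, -0.56, -0.03], [0.9, -0.87, -0.05], [1.16, -1.2, -0.06], [1.39, -1.55, -0.08], [1.6, -1.91, -0.09], [1.79, -2.29, -0.1], [1.94, -2.68, -0.11], [2.07, -3.07, -0.11], [2.17, -3.48, -0.12], [2.25, -3.89, -0.12], [2.29, -4.31, -0.13]]
1 [[0.01, -0.42, -0.0], [0.0, -0.84, -0.0], [-0.04, -1.25, 0.0], [-0.12, -1.67, 0.0], [-0.22, -2.07, 0.01], [-0.35, -2.47, 0.02], [-0.5, -2.86, 0.02], [-0.69, -3.24, 0.03], [-0.9, -3.6, 0.04], [-1.13, -3.95, 0.06], [-1.39, -4.28, 0.07], [-1.67, -4.59, 0.08]]
2 [[-0.3, -0.29, 0.02], [-0.62, -0.56, 0.03], [-0.96, -0.81, 0.05], [-1.31, -1.03, 0.07], [-1.68, -1.23, 0.09], [-2.07, -1.4, 0.11], [-2.46, -1.54, 0.13], [-2.86, -1.65, 0.15], [-3.27, -1.74, 0.17], [-3.68, -1.8, 0.19], [-4.1, -1.83, 0.22], [-4.52, -1.83, 0.24]]
3 [[-0.42, 0.03, 0.02], [-0.83, 0.09, 0.04], [-1.24, 0.17, 0.07], [-1.64, 0.29, 0.09], [-2.04, 0.43, 0.11], [-2.42, 0.6, 0.13], [-2.79, 0.8, 0.15], [-3.14, 1.02, 0.17], [-3.48, 1.27, 0.19], [-3.8, 1.54, 0.2], [-4.1, 1.83, 0.22], [-4.38, 2.14, 0.23]]
4 [[-0.26, 0.33, 0.01], [-0.49, 0.68, 0.03], [-0.7, 1.04, 0.04], [-0.88, 1.42, 0.05], [-1.04, 1.8, 0.06], [-1.17, 2.2, 0.06], [-1.27, 2.61, 0.07], [-1.34, 3.02, 0.07], [-1.39, 3.44, 0.08], [-1.4, 3.86, 0.08], [-1.39, 4.27, 0.08], [-1.34, 4.69, 0.08]]
```

Emit:
{"fn": "play_rows", "kwargs": {"gripper": [1,1,1,1,1,1], "delta_pos": [[0.06,0,-0.06],[0.12,0,-0.12],[0.18,0,-0.18],[0.23,0,-0.24],[0.23,0,-0.24],[0.23,0,-0.24]], "turn": [[0,0.03,0],[0,0.06,0],[0,0.09,0],[0,0.113,0],[0,0.113,0],[0,0.113,0]]}}

```text
time: 22.28
position: [0.6262, -0.0707, 0.2036]
tool_rot: [0.998, 0.044, -0.033, -0.004]
ft_force: [-2.9, -1.1, 5.0]
grip_width: 0.0224
grip_force: 59.9
```

```bash
cat >> h.py <<'E'
T2=np.array([0.006546,-0.001545,0.141234]);U2=Ro.from_quat([0.9986942,0.0437170,-0.0263830,0.0016187])
def meas():
    "tip from the hand, and columns of the shaft axis seen vs predicted"
    from rig import robot
    s=robot.camera("side")["color"].astype(int);o=robot.get_obs();R=Ro.from_quat(o['tool_rot']);t=R.apply(T2)+o['position'];d=t[:2]-B
    print(o['time'],t.round(4),'r %.4f ang %.1f'%(np.hypot(*d),np.degrees(np.arctan2(d[1],d[0]))),o['ft_force'].round(1),o['grip_width'])
    return s,o,t
E
python3 - <<'E'
from h import *
np.set_printoptions(linewidth=200)
s,o,t=meas()
for L in (.04,.055,.07,.09,.11):
    p=proj("side",t+[0,0,L]);r=int(round(p[1]));c=int(p[0]);print(L,p.round(1),"cols from",c-10,(s[r,c-10:c+13,0]-s[r,c-10:c+13,2]),s[r,c-10:c+13,1])
E
```

```text
22.325 [ 0.6233 -0.068   0.0622] r 0.0546 ang -51.1 [-3.  -0.7  5.6] 0.02290734254727744
0.04 [225.5 158.4] cols from 215 [ 9  8  8  9  8 12  9  7 11 13 15 10  4  5  5 11 17 18 12  8  8  9  8] [151 147 144 146 147 150 149 152 154 161 160 149 140 136 140 152 162 167 160 151 153 152 156]
0.055 [225.3 155. ] cols from 215 [19 12 11  7  9 10  6  9  9  7  7  3  1  1  3  7 11  9  9  7  9  9 10] [202 171 151 150 148 150 149 151 151 146 141 135 138 134 136 140 153 161 160 158 160 158 161]
0.07 [225.  151.4] cols from 215 [33 46 58 76 80 67 51 37 24  9  5  4  3  2  5  9 10 10  9  9 10 10  9] [ 93  68  79 108 126 134 141 147 151 147 140 136 137 137 141 151 158 164 159 161 163 159 161]
0.09 [224.7 146.6] cols from 214 [ 21  22  36  67  97 104 104  85  48  16   7   4   4   2   4   6  29  56  66  63  60  61  62] [162 146 127 109 112 123 121 123 128 132 136 137 137 137 137 134 135 142 148 156 160 163 161]
0.11 [224.4 141.7] cols from 214 [ 20  29  53  82  98 105 106 100  82  59  48  40  34  32  41  58  80  94  92  91  95  91  90] [157 148 132 118 114 120 122 121 116 115 112 118 121 131 144 153 136 120 115 107 106 106 106]
```

Emit:
{"fn": "play_rows", "kwargs": {"gripper": [1,1,1], "delta_pos": [[-0.01,0,-0.15],[-0.02,0,-0.25],[-0.02,0,-0.25]], "turn": [[0,0,0],[0,0,0],[0,0,0]]}}

```text
time: 22.7
position: [0.6276, -0.0716, 0.2058]
tool_rot: [0.999, 0.044, -0.031, -0.003]
ft_force: [-2.0, 0.3, 3.0]
grip_width: 0.0229
grip_force: 59.9
```

```bash
cat >> h.py <<'E'
def tiltx(prt=True):
    "x offset (mm) of the seen shaft from the predicted vertical axis at two heights, by darkest R-B band"
    s,o,t=meas();out=[]
    for L in (.05,.06,.09):
        p=proj("side",t+[0,0,L]);r=int(round(p[1]));c0=int(p[0])-9
        m=s[r-1:r+2,c0:c0+20];v=np.abs(m[...,0]-m[...,2]).mean(0);w=np.clip(6-v,0,None) if L<.08 else np.clip(25-v,0,None)
        out.append(((w*np.arange(c0,c0+20)).sum()/w.sum()-p[0])/.328)
    print("dx mm at L .05,.06,.09 (+ = toward -x):",np.round(out,1))
E
python3 -c "
from h import *
tiltx()"
```

```text
22.75 [ 0.6252 -0.0692  0.0644] r 0.0568 ang -50.4 [-1.9  0.4  3.5] 0.022598972528610425
dx mm at L .05,.06,.09 (+ = toward -x): [6.4 6.6 3.8]
```

Emit:
{"fn": "play_rows", "kwargs": {"gripper": [1,1,1,1,1], "delta_pos": [[0,0,-0.1],[0.06,0,-0.12],[0.11,0,-0.15],[0.16,0,-0.17],[0.16,0,-0.17]], "turn": [[0,0,0],[0,0.03,0],[0,0.06,0],[0,0.08,0],[0,0.08,0]]}}

```text
time: 23.38
position: [0.6295, -0.0727, 0.2076]
tool_rot: [0.999, 0.044, 0.009, -0.003]
ft_force: [-1.4, -0.1, 1.1]
grip_width: 0.0229
grip_force: 59.9
```

```bash
python3 -c "
from h import *
tiltx()
from rig import robot
print(robot.get_obs()['tool_rot'])"
```

```text
23.425 [ 0.6385 -0.0696  0.0665] r 0.0663 ang -41.6 [-2.3 -0.4  0.6] 0.02280465217637259
dx mm at L .05,.06,.09 (+ = toward -x): [ 9.8 10.7  6.7]
[ 0.99900021  0.04367096  0.00898481 -0.00327054]
```

```bash
cat > plan.py <<'E'
from h import *
from rig import robot
import json,sys
# ideal pose chain: tool yaw follows stir angle, so tangential load lies along the closing line
b=json.load(open('base.json')) if len(sys.argv)>1 else None
if b is None:
    o=robot.get_obs();R=Ro.from_quat(o['tool_rot']);tip=np.array([.6285,-.0696,o['position'][2]-.141])
    x=R.apply([1,0,0]);b=dict(q=o['tool_rot'].tolist(),T=R.inv().apply(tip-o['position']).tolist(),yaw=float(np.degrees(np.arctan2(x[1],x[0]))),p=o['position'].tolist(),z=float(tip[2]))
    json.dump(b,open('base.json','w'));print(b)
Rb=Ro.from_quat(b['q']);T=np.array(b['T'])
def pose(a,dz,yaw=None):
    R=Ro.from_euler('z',(a if yaw is None else yaw)-b['yaw'],degrees=True)*Rb
    return tipat(a,b['z']+dz)-R.apply(T),R
def rel(P0,P1): return (P0[1].inv().apply(P1[0]-P0[0])*100).round(2).tolist(),(P0[1].inv()*P1[1]).as_rotvec().round(3).tolist()
def table(P0,Ps):
    r=[rel(P0,p) for p in Ps];print(json.dumps([q[0] for q in r]));print(json.dumps([q[1] for q in r]))
E
python3 - <<'E'
import sys;sys.argv=['x']
exec(open('plan.py').read())
P0=(np.array(b['p']),Rb);print(rel(P0,pose(-47,0,b['yaw'])))
print("spin");table(P0,[pose(-47,-.0005,b['yaw']+(-47-b['yaw'])*i/6) for i in range(1,7)])
for k in range(4):
    a=-47+60*k;print("call",k,a);table(pose(a,0),[pose(a+5*i,0) for i in range(1,13)])
E
```

```text
{'q': [0.9990002119916311, 0.043670964621221074, 0.008984813413741327, -0.003270537822494056], 'T': [-0.0034562804541738573, -0.0023753447137345894, 0.14097640149509702], 'yaw': 5.003140134885369, 'p': [0.6296594485345894, -0.07269670707194106, 0.20762491111015058], 'z': 0.06662491111015059}
([0.14, -0.01, 0.0], [0.0, 0.0, 0.0])
spin
[[0.09, 0.0, 0.05], [0.04, 0.0, 0.05], [-0.01, -0.0, 0.05], [-0.05, -0.02, 0.05], [-0.1, -0.04, 0.05], [-0.14, -0.06, 0.05]]
[[-0.003, 0.001, 0.151], [-0.006, 0.002, 0.302], [-0.008, 0.003, 0.454], [-0.011, 0.003, 0.605], [-0.014, 0.004, 0.756], [-0.017, 0.005, 0.907]]
call 0 -47
[[0.0, -0.53, 0.0], [-0.04, -1.06, 0.01], [-0.12, -1.59, 0.01], [-0.26, -2.1, 0.01], [-0.44, -2.6, 0.01], [-0.66, -3.09, 0.01], [-0.92, -3.55, 0.0], [-1.22, -3.99, 0.0], [-1.56, -4.4, -0.0], [-1.93, -4.78, -0.01], [-2.33, -5.12, -0.01], [-2.77, -5.43, -0.02]]
[[0.002, -0.001, -0.087], [0.003, -0.001, -0.175], [0.005, -0.002, -0.262], [0.006, -0.002, -0.349], [0.008, -0.003, -0.436], [0.01, -0.003, -0.524], [0.011, -0.004, -0.611], [0.013, -0.004, -0.698], [0.014, -0.005, -0.785]
[... 1083 characters left out ...]
.611], [0.013, -0.004, -0.698], [0.014, -0.005, -0.785], [0.016, -0.005, -0.873], [0.018, -0.006, -0.96], [0.019, -0.006, -1.047]]
call 3 133
[[0.0, -0.53, 0.0], [-0.04, -1.06, 0.01], [-0.12, -1.59, 0.01], [-0.26, -2.1, 0.01], [-0.44, -2.6, 0.01], [-0.66, -3.09, 0.01], [-0.92, -3.55, 0.0], [-1.22, -3.99, 0.0], [-1.56, -4.4, -0.0], [-1.93, -4.78, -0.01], [-2.33, -5.12, -0.01], [-2.77, -5.43, -0.02]]
[[0.002, -0.001, -0.087], [0.003, -0.001, -0.175], [0.005, -0.002, -0.262], [0.006, -0.002, -0.349], [0.008, -0.003, -0.436], [0.01, -0.003, -0.524], [0.011, -0.004, -0.611], [0.013, -0.004, -0.698], [0.014, -0.005, -0.785], [0.016, -0.005, -0.873], [0.018, -0.006, -0.96], [0.019, -0.006, -1.047]]
```

Emit:
{"fn": "play_rows", "kwargs": {"gripper": [1,1,1,1,1,1,1], "delta_pos": [[0.09,0,0.05],[0.04,0,0.05],[-0.01,0,0.05],[-0.05,-0.02,0.05],[-0.1,-0.04,0.05],[-0.14,-0.06,0.05],[-0.14,-0.06,0.05]], "turn": [[-0.003,0.001,0.151],[-0.006,0.002,0.302],[-0.008,0.003,0.454],[-0.011,0.003,0.605],[-0.014,0.003,0.756],[-0.017,0.005,0.907],[-0.017,0.005,0.907]]}}

```text
time: 24.3
position: [0.6297, -0.0718, 0.2075]
tool_rot: [0.917, -0.398, 0.011, 0.0]
ft_force: [0.0, 1.0, 0.3]
grip_width: 0.0229
grip_force: 59.9
```

```bash
cat > st.py <<'E'
from h import *
from rig import robot
import json
b=json.load(open('base.json'));o=robot.get_obs();R=Ro.from_quat(o['tool_rot']);t=R.apply(b['T'])+o['position'];d=t[:2]-B
y=R.apply([0,1,0]);F=o['ft_force'];x=R.apply([1,0,0])
print(o['time'],'tip',t.round(4),'r %.4f ang %.1f yaw %.1f'%(np.hypot(*d),np.degrees(np.arctan2(d[1],d[0])),np.degrees(np.arctan2(x[1],x[0]))),'F',F.round(1),'Ftool x %.1f y %.1f'%(F@x,F@y),'w %.4f'%o['grip_width'],o['q'].round(2),'tz',R.apply([0,0,1]).round(3))
E
python3 st.py
```

```text
24.3 tip [ 0.6318 -0.069   0.0665] r 0.0610 ang -45.5 yaw -46.9 F [0.  1.  0.3] Ftool x -0.7 y -0.7 w 0.0229 [-0.29  0.55  1.44 -0.    1.13  2.1 ] tz [ 0.019 -0.009 -1.   ]
```

Emit:
{"fn": "play_rows", "kwargs": {"gripper": [1,1,1,1,1,1,1], "delta_pos": [[0,0,0.08],[0,-0.53,0.08],[-0.04,-1.06,0.09],[-0.12,-1.59,0.09],[-0.26,-2.1,0.09],[-0.44,-2.6,0.09],[-0.66,-3.09,0.09]], "turn": [[0,0,0],[0.002,-0.001,-0.087],[0.003,-0.001,-0.175],[0.005,-0.002,-0.262],[0.006,-0.002,-0.349],[0.008,-0.003,-0.436],[0.01,-0.003,-0.524]]}}

```text
time: 25.18
position: [0.6459, -0.0482, 0.2065]
tool_rot: [0.989, -0.145, 0.009, 0.001]
ft_force: [-2.0, -3.5, 2.4]
grip_width: 0.0229
grip_force: 60.0
```

```bash
python3 st.py
```

```text
25.175 tip [ 0.6457 -0.0455  0.0654] r 0.0601 ang -19.5 yaw -16.6 F [-2.  -3.5  2.4] Ftool x -0.8 y 3.9 w 0.0229 [-0.25  0.57  1.4   0.    1.15  1.61] tz [ 0.018 -0.004 -1.   ]
```

Emit:
{"fn": "play_rows", "kwargs": {"gripper": [1,1,1,1,1,1], "delta_pos": [[0.0,-0.53,-0.02],[-0.04,-1.06,-0.03],[-0.12,-1.59,-0.03],[-0.26,-2.1,-0.03],[-0.44,-2.6,-0.03],[-0.66,-3.09,-0.03]], "turn": [[0.002,-0.001,-0.087],[0.003,-0.001,-0.175],[0.005,-0.002,-0.262],[0.006,-0.002,-0.349],[0.008,-0.003,-0.436],[0.01,-0.003,-0.524]]}}

```text
time: 25.92
position: [0.6501, -0.0167, 0.2072]
tool_rot: [0.993, 0.117, 0.01, -0.002]
ft_force: [0.7, -2.8, 2.2]
grip_width: 0.023
grip_force: 60.0
```

```bash
python3 st.py; python3 -c "
from rig import robot
import cv2,numpy as np
from h import *
s=robot.camera('side')['color'].astype(int)
g=s.min(2)
# white-ish pixels (bead rings/foot) unrolled by channel angle at z=.09
for r in (.05,.06,.07):
    v=[int(g[tuple(np.round(proj('side',tipat(a,.09,r))[::-1]).astype(int))]) for a in range(-60,130,6)]
    print(r,v)
"
```

```text
25.925 tip [ 0.6488 -0.0143  0.0662] r 0.0609 ang 10.6 yaw 13.4 F [ 0.7 -2.8  2.2] Ftool x 0.1 y 2.9 w 0.0230 [-0.2   0.57  1.4   0.01  1.16  1.13] tz [ 0.019  0.006 -1.   ]
0.05 [114, 93, 82, 84, 75, 78, 85, 107, 118, 114, 129, 132, 139, 148, 166, 147, 159, 165, 150, 151, 155, 140, 151, 163, 191, 250, 253, 252, 252, 253, 233, 253]
0.06 [140, 124, 119, 114, 102, 88, 78, 88, 137, 138, 147, 162, 162, 159, 139, 107, 113, 142, 170, 164, 129, 102, 114, 150, 185, 254, 231, 214, 244, 254, 252, 255]
0.07 [147, 147, 143, 143, 140, 132, 124, 129, 133, 141, 146, 163, 165, 166, 160, 155, 148, 163, 164, 161, 157, 140, 144, 151, 157, 196, 176, 172, 216, 239, 218, 236]
```

Emit:
{"fn": "play_rows", "kwargs": {"gripper": [1,1,1,1,1,1,1,1,1,1,1,1], "delta_pos": [[0.0,-0.53,0.0],[-0.04,-1.06,0.01],[-0.12,-1.59,0.01],[-0.26,-2.1,0.01],[-0.44,-2.6,0.01],[-0.66,-3.09,0.01],[-0.92,-3.55,0.0],[-1.22,-3.99,0.0],[-1.56,-4.4,0.0],[-1.93,-4.78,-0.01],[-2.33,-5.12,-0.01],[-2.77,-5.43,-0.02]], "turn": [[0.002,-0.001,-0.087],[0.003,-0.001,-0.175],[0.005,-0.002,-0.262],[0.006,-0.002,-0.349],[0.008,-0.003,-0.436],[0.01,-0.003,-0.524],[0.011,-0.004,-0.611],[0.013,-0.004,-0.698],[0.014,-0.005,-0.785],[0.016,-0.005,-0.873],[0.018,-0.006,-0.96],[0.019,-0.006,-1.047]]}}

```text
time: 27.48
position: [0.6124, 0.0314, 0.2077]
tool_rot: [0.802, 0.597, 0.008, -0.005]
ft_force: [2.4, -1.6, 0.8]
grip_width: 0.0226
grip_force: 59.9
```

```bash
python3 st.py
```

```text
27.475 tip [0.6101 0.0315 0.0666] r 0.0607 ang 69.7 yaw 73.3 F [ 2.4 -1.6  0.8] Ftool x -0.8 y 2.8 w 0.0226 [-0.14  0.53  1.49  0.02  1.13  0.14] tz [ 0.007  0.019 -1.   ]
```

Emit:
{"fn": "play_rows", "kwargs": {"gripper": [1,1,1,1,1,1,1,1,1,1,1,1], "delta_pos": [[0.0,-0.53,0.04],[-0.04,-1.06,0.06],[-0.12,-1.59,0.06],[-0.26,-2.1,0.06],[-0.44,-2.6,0.06],[-0.66,-3.09,0.06],[-0.92,-3.55,0.06],[-1.22,-3.99,0.06],[-1.56,-4.4,0.06],[-1.93,-4.78,0.06],[-2.33,-5.12,0.06],[-2.77,-5.43,0.05]], "turn": [[0.002,-0.001,-0.087],[0.003,-0.001,-0.175],[0.005,-0.002,-0.262],[0.006,-0.002,-0.349],[0.008,-0.003,-0.436],[0.01,-0.003,-0.524],[0.011,-0.004,-0.611],[0.013,-0.004,-0.698],[0.014,-0.005,-0.785],[0.016,-0.005,-0.873],[0.018,-0.006,-0.96],[0.019,-0.006,-1.047]]}}

```text
time: 28.98
position: [0.5526, 0.0222, 0.207]
tool_rot: [0.397, 0.918, 0.004, -0.007]
ft_force: [3.7, 2.2, 1.9]
grip_width: 0.0225
grip_force: 60.0
```

```bash
python3 st.py
```

```text
28.975 tip [0.5519 0.0199 0.066 ] r 0.0586 ang 129.3 yaw 133.2 F [3.7 2.2 1.9] Ftool x -0.9 y 4.2 w 0.0225 [-0.17  0.45  1.63  0.01  1.07 -0.93] tz [-0.009  0.013 -1.   ]
```

Emit:
{"fn": "play_rows", "kwargs": {"gripper": [1,1,1,1,1,1,1,1,1,1,1,1], "delta_pos": [[0.0,-0.53,0.0],[-0.04,-1.06,0.01],[-0.12,-1.59,0.01],[-0.26,-2.1,0.01],[-0.44,-2.6,0.01],[-0.66,-3.09,0.01],[-0.92,-3.55,0.0],[-1.22,-3.99,0.0],[-1.56,-4.4,0.0],[-1.93,-4.78,-0.01],[-2.33,-5.12,-0.01],[-2.77,-5.43,-0.02]], "turn": [[0.002,-0.001,-0.087],[0.003,-0.001,-0.175],[0.005,-0.002,-0.262],[0.006,-0.002,-0.349],[0.008,-0.003,-0.436],[0.01,-0.003,-0.524],[0.011,-0.004,-0.611],[0.013,-0.004,-0.698],[0.014,-0.005,-0.785],[0.016,-0.005,-0.873],[0.018,-0.006,-0.96],[0.019,-0.006,-1.047]]}}

```text
time: 30.48
position: [0.5285, -0.0335, 0.206]
tool_rot: [-0.115, 0.993, -0.0, -0.009]
ft_force: [-0.8, 4.9, 3.0]
grip_width: 0.0229
grip_force: 60.0
```

```bash
python3 st.py;  cat > unroll.py <<'E'
from rig import robot
from h import *
s=robot.camera('side')['color'].astype(int);g=s.min(2)
for r in (.06,.067):
    print(r,[(a,int(g[tuple(np.round(proj('side',tipat(a,.0925,r))[::-1]).astype(int))])) for a in range(-180,185,8)])
E
python3 unroll.py
```

```text
30.475 tip [ 0.53   -0.0355  0.065 ] r 0.0599 ang -170.4 yaw -166.8 F [-0.8  4.9  3. ] Ftool x -0.3 y 4.9 w 0.0229 [-0.27  0.43  1.68 -0.01  1.05 -2.07] tz [-0.017 -0.003 -1.   ]
0.06 [(-180, 162), (-172, 151), (-164, 135), (-156, 143), (-148, 194), (-140, 244), (-132, 250), (-124, 253), (-116, 232), (-108, 247), (-100, 250), (-92, 254), (-84, 226), (-76, 248), (-68, 254), (-60, 254), (-52, 238), (-44, 249), (-36, 254), (-28, 149), (-20, 112), (-12, 69), (-4, 70), (4, 103), (12, 120), (20, 116), (28, 115), (36, 121), (44, 125), (52, 109), (60, 110), (68, 103), (76, 119), (84, 134), (92, 145), (100, 148), (108, 136), (116, 132), (124, 96), (132, 72), (140, 55), (148, 61), (156, 99), (164, 156), (172, 157), (180, 162)]
0.067 [(-180, 158), (-172, 152), (-164, 132), (-156, 131), (-148, 136), (-140, 190), (-132, 227), (-124, 253), (-116, 224), (-108, 250), (-100, 240), (-92, 253), (-84, 228), (-76, 247), (-68, 233), (-60, 247), (-52, 238), (-44, 251), (-36, 250), (-28, 133), (-20, 125), (-12, 105), (-4, 87), (4, 72), (12, 99), (20, 121), (28, 125), (36, 119), (44, 135), (52, 177), (60, 179), (68, 171), (76, 156), (84, 201), (92, 200), (100, 201), (108, 215), (116, 171), (124, 184), (132, 108), (140, 85), (148, 74), (156, 131), (164, 162), (172, 157), (180, 158)]
```

Emit:
{"fn": "play_rows", "kwargs": {"gripper": [1,1,1,1,1,1], "delta_pos": [[0.0,-0.53,0.0],[-0.04,-1.06,0.0],[-0.12,-1.59,0.0],[-0.26,-2.1,0.0],[-0.35,-2.35,0.0],[-0.35,-2.35,0.0]], "turn": [[0.002,-0.001,-0.087],[0.003,-0.001,-0.175],[0.005,-0.002,-0.262],[0.006,-0.002,-0.349],[0.008,-0.003,-0.393],[0.008,-0.003,-0.393]]}}

```text
time: 31.28
position: [0.5362, -0.0568, 0.2057]
tool_rot: [-0.305, 0.952, -0.004, -0.008]
ft_force: [-2.6, 2.8, 3.5]
grip_width: 0.0223
grip_force: 60.0
```

```bash
python3 st.py; sed -i 's/range(-180,185,8)/range(-176,0,4)/' unroll.py; python3 unroll.py; python3 - <<'E'
from h import *
from rig import robot
import json
b=json.load(open('base.json'))
np.set_printoptions(linewidth=200)
s=robot.camera("side")["color"].astype(int);o=robot.get_obs();t=Ro.from_quat(o['tool_rot']).apply(b['T'])+o['position']
for L in (.03,.05,.07,.09,.11):
    p=proj("side",t+[0,0,L]);r=int(round(p[1]));c=int(p[0]);print(L,p.round(1),"from",c-10,(s[r,c-10:c+11,0]-s[r,c-10:c+11,2]),s[r,c-10:c+11,1])
E
```

```text
31.275 tip [ 0.5384 -0.0584  0.0647] r 0.0603 ang -147.0 yaw -144.5 F [-2.6  2.8  3.5] Ftool x 0.6 y 3.8 w 0.0223 [-0.3   0.44  1.66 -0.02  1.05 -2.49] tz [-0.014 -0.012 -1.   ]
0.06 [(-176, 152), (-172, 160), (-168, 162), (-164, 161), (-160, 161), (-156, 162), (-152, 160), (-148, 150), (-144, 140), (-140, 152), (-136, 155), (-132, 156), (-128, 176), (-124, 220), (-120, 246), (-116, 254), (-112, 254), (-108, 248), (-104, 254), (-100, 253), (-96, 234), (-92, 227), (-88, 247), (-84, 254), (-80, 254), (-76, 246), (-72, 253), (-68, 254), (-64, 248), (-60, 237), (-56, 241), (-52, 254), (-48, 254), (-44, 252), (-40, 252), (-36, 252), (-32, 235), (-28, 228), (-24, 228), (-20, 250), (-16, 254), (-12, 251), (-8, 215), (-4, 169)]
0.067 [(-176, 124), (-172, 140), (-168, 147), (-164, 156), (-160, 159), (-156, 157), (-152, 150), (-148, 148), (-144, 136), (-140, 126), (-136, 131), (-132, 137), (-128, 179), (-124, 207), (-120, 239), (-116, 249), (-112, 248), (-108, 244), (-104, 252), (-100, 253), (-96, 230), (-92, 220), (-88, 240), (-84, 253), (-80, 248), (-76, 232), (-72, 243), (-68, 252), (-64, 2
[... 377 characters left out ...]
.9] from 242 [10  6  1  1  6 13 14 18 17 15  8  3  3  0  5 11 15 19 21 46 72] [248 252 255 255 251 232 218 204 185 167 141 133 130 131 143 161 186 219 228 199 145]
0.07 [252.2 154.2] from 242 [19 20 11  9 11 11 10 10  7  4  2  1  2  9 26 52 79 93 99 95 91] [226 186 161 156 158 159 164 157 145 135 135 130 133 137 142 148 131 117 114 109 108]
0.09 [252.3 149.4] from 242 [27 22 23 29 36 38 33 25 11  5  3  2  3  2  3  9 23 36 36 35 33] [206 210 208 190 169 161 145 124 127 128 129 131 129 129 130 115  93  72  66  66  69]
0.11 [252.3 144.4] from 242 [28  5 -1  2  0  0  6 24 48 66 72 72 70 65 54 28  6  1  0 -1  1] [108 110 113 112 112 110 111 104  96  92  93  92  93  92  97 104 112 114 117 116 117]
```

Emit:
{"fn": "play_rows", "kwargs": {"gripper": [1,1,1,1,1,1,1,1], "delta_pos": [[0,0.1,-1],[0,0.1,-3],[0,0.1,-6],[0,0.1,-10],[0,0.1,-14],[0,0.1,-14],[0,0.1,-14],[0,0.1,-14]], "turn": [[0,0,0],[0,0,0],[0,0,0],[0,0,0],[0,0,0.15],[0,0,0.3],[0,0,0.45],[0,0,0.525]]}}

```text
time: 32.38
position: [0.5397, -0.0565, 0.3471]
tool_rot: [-0.047, 0.999, -0.009, -0.004]
ft_force: [-0.7, 0.0, -1.3]
grip_width: 0.0228
grip_force: 59.9
```

```bash
python3 st.py; python3 - <<'E'
from h import *
from rig import robot
np.set_printoptions(linewidth=220)
s=robot.camera("side")["color"].astype(int);o=robot.get_obs();R=Ro.from_quat(o['tool_rot']);x0=o['position']-[0,0,.141]
for L in (-.012,-.006,.0,.006,.02,.03,.05,.07,.09,.11,.125):
    p=proj("side",x0+[0,0,L]);r=int(round(p[1]));c=int(p[0]);print(L,p.round(1),r,"from",c-9,(s[r,c-9:c+12,0]-s[r,c-9:c+12,2]),s[r,c-9:c+12,1])
E
```

```text
32.375 tip [ 0.5425 -0.0612  0.2062] r 0.0586 ang -142.5 yaw -174.7 F [-0.7  0.  -1.3] Ftool x 0.6 y 0.1 w 0.0228 [-0.3   0.29  1.47 -0.02  1.38 -1.96] tz [-0.006 -0.018 -1.   ]
-0.012 [252. 140.] 140 from 242 [23  3 -1 -1  0 -1 -2 -3  2  0  0  2  2 -2 -2 -1 -1 -2 -1 -1  0] [111 112 114 112 114 116 114 115 114 116 118 117 120 122 125 129 132 131 138 142 152]
-0.006 [252.  138.4] 138 from 243 [ 1 -1  0 -1  0  0  4  6 10 15 15 12  7  3 -1 -1 -1 -2 -2  0  1] [137 142 146 156 159 161 156 143 143 147 149 154 166 182 198 207 211 214 220 223 224]
0.0 [252.  136.8] 137 from 243 [ 3 -1  1 -1 -1  2  4 11 18 21 21 18 14  7  1  0  1  1  0  1  1] [178 179 183 196 200 195 182 167 159 160 164 164 171 187 210 223 222 225 229 229 230]
0.006 [252.  135.2] 135 from 243 [ 5  2  1  1  1  5 13 18 23 21 24 23 24 17  9  5  3  2  1  2  2] [227 237 236 233 227 210 182 168 167 168 169 169 165 172 185 197 191 197 210 213 205]
0.02 [252.1 131.5] 131 from 243 [28  6  1  0  2  6 15 21 22 21 24 24 22 22 16 16  8 10 12 10 12] [182 219 229 229 220 200 172 165 168 171 167 166 167 164 175 203 225 221 198 180 186]
0.03 
[... 393 characters left out ...]
[93 90 78 53 25  8  3  3  2  3  2  3  6 10 14 20 23 30 38 35 32] [104 107 117 140 182 207 201 159 132 126 129 134 163 194 200 191 176 142 108  82  70]
0.09 [252.3 111.3] 111 from 243 [93 91 90 82 57 24  8  2  3  1  4  3  5 14 40 73 90 93 93 94 93] [104 106 103 100 110 119 124 125 128 129 130 127 126 127 117 108 104 107 110 106 109]
0.11 [252.4 105.1] 105 from 243 [92 94 91 87 86 80 70 60 58 58 56 55 40 25 10  7  7  7  6  7  7] [106 109 105 101  98  93  94  96  97  97  94  97 123 183 233 242 244 242 244 242 240]
0.125 [252.4 100.4] 100 from 243 [91 91 91 89 80 71 58 62 58 60 61 52 38 23  9  3  2  2  2  2  2] [101 104 103 105 102  87  78  75  77  76  77  80 107 179 241 252 253 253 254 254 253]
```

```bash
cat > back.py <<'E'
from h import *
import json,sys
from rig import robot
o=robot.get_obs();R=Ro.from_quat(o['tool_rot'])
if 'save' in sys.argv:
    tip=np.array([o['position'][0]-.002,o['position'][1]-.0026,o['position'][2]-.1455]);a=np.array([.027,.018,1]);a/=np.linalg.norm(a)
    json.dump(dict(T=R.inv().apply(tip-o['position']).tolist(),a=R.inv().apply(a).tolist()),open('b4.json','w'))
b=json.load(open('b4.json'));T=np.array(b['T']);a=np.array(b['a'])
c=YW.apply([-np.sin(.6109),0,np.cos(.6109)]);perp=YW.apply([np.cos(.6109),0,np.sin(.6109)]);ry=YW.apply([0,1,0])
RT=Ro.align_vectors([c,ry],[a,[0,1,0]],weights=[1000,1])[0]   # tool y ~ +rest y (hand turned half round)
S=rest([.035,0,.04])
def tgt(dz,pe=.002,al=.002): return S+pe*perp+al*c+[0,0,dz]-RT.apply(T)
tp=R.apply(T)+o['position'];print(o['time'],"tip-S",(tp-S).round(4),"axis err",(R.apply(a)-c).round(3),"F",o['ft_force'].round(1),"q",o['q'].round(2))
for dz in (.15,.05,.0): print(dz,tgt(dz).round(4),go(tgt(dz),RT,o))
E
python3 back.py save
```

```text
32.425 tip-S [-0.0382 -0.4083  0.1615] axis err [0.598 0.071 0.18 ] F [-1.2 -0.2 -1. ] q [-0.3   0.29  1.47 -0.02  1.38 -1.96]
0.15 [0.4916 0.3416 0.3109] ([1.1, 40.13, 2.92], [-0.015, -0.639, 0.005])
0.05 [0.4916 0.3416 0.2109] ([1.02, 40.31, 12.92], [-0.015, -0.639, 0.005])
0.0 [0.4916 0.3416 0.1609] ([0.98, 40.4, 17.92], [-0.015, -0.639, 0.005])
```

Emit:
{"fn": "play_rows", "kwargs": {"gripper": [1,1,1,1,1,1,1,1,1,1,1,1], "delta_pos": [[0,4,0],[0,9,0],[0,14,0],[0,19,0],[0.2,24,0],[0.4,29,0],[0.6,34,0.5],[0.8,37,1],[0.9,39,1.5],[1,40,2],[1.1,40.1,2.5],[1.1,40.1,2.9]], "turn": [[0,0,0],[0,0,0],[0,0,0],[0,-0.05,0],[0,-0.1,0],[0,-0.15,0],[0,-0.22,0],[0,-0.3,0],[0,-0.4,0],[-0.01,-0.5,0],[-0.015,-0.6,0.005],[-0.015,-0.639,0.005]]}}

```text
time: 33.92
position: [0.4878, 0.3427, 0.3117]
tool_rot: [-0.047, 0.95, 0.016, 0.309]
ft_force: [0.5, -0.7, -1.3]
grip_width: 0.0225
grip_force: 59.9
```

Emit:
{"fn": "play_rows", "kwargs": {"gripper": [1,1,1,1], "delta_pos": [[0,0,0],[0,0,0],[0,0,0],[0,0,0]], "turn": [[0,0,0],[0,0,0],[0,0,0],[0,0,0]]}}

```text
time: 34.42
position: [0.4892, 0.3425, 0.3122]
tool_rot: [-0.045, 0.95, 0.016, 0.308]
ft_force: [-0.3, -0.3, -1.2]
grip_width: 0.0225
grip_force: 59.9
```

```bash
python3 back.py; cat > ax.py <<'E'
from h import *
import json
from rig import robot
np.set_printoptions(linewidth=220)
b=json.load(open('b4.json'));s=robot.camera("side")["color"].astype(int);o=robot.get_obs();R=Ro.from_quat(o['tool_rot']);t=R.apply(b['T'])+o['position'];a=R.apply(b['a'])
for L in (0,.01,.02,.03,.05,.07,.09,.11):
    p=proj("side",t+L*a);r=int(round(p[1]));c=int(round(p[0]));print(L,p.round(1),"from",c-10,(s[r,c-10:c+11,0]-s[r,c-10:c+11,2]),s[r,c-10:c+11,1])
E
python3 ax.py
```

```text
34.425 tip-S [-0.0024  0.0018  0.1539] axis err [ 0.003 -0.006  0.002] F [-0.3 -0.3 -1.2] q [ 0.56  0.25  1.81 -0.51  0.56 -0.75]
0.15 [0.4916 0.3416 0.3109] ([-0.11, -0.12, 0.25], [0.006, -0.003, 0.001])
0.05 [0.4916 0.3416 0.2109] ([5.76, -0.14, 8.34], [0.006, -0.003, 0.001])
0.0 [0.4916 0.3416 0.1609] ([8.7, -0.15, 12.38], [0.006, -0.003, 0.001])
0 [225.9 263.9] from 216 [88 89 85 88 86 81 76 62 43 33 28 30 27 25 24 22 25 24 28 34 47] [101 104 106 100  98  95  99 128 166 198 207 204 195 186 178 174 172 167 159 149 134]
0.01 [228.4 261.9] from 218 [90 88 86 82 70 50 30 19 19 19 25 27 27 27 25 24 27 28 30 35 43] [102 105 103  93 112 161 214 233 232 227 219 211 200 191 181 181 180 189 199 200 184]
0.02 [230.9 259.9] from 221 [82 71 51 29 18 16 17 18 20 22 25 25 22 19 17 17 20 30 28 38 57] [ 98 113 166 223 239 242 240 235 230 226 217 220 225 236 241 239 228 199 174 153 134]
0.03 [233.4 257.9] from 223 [66 52 27 17 15 14 16 17 16 14 12 16 21 15  9  7 12 18 38 70 90] [131 179 228 241 244 244 242 239 239 244 248 242 218 183 155 140 137 141 134 116 108]
0.05 [238.7 253.7] from 229 [43 23 12  8  9 12 10  7  5  3  4  1  3  6 13 28 47 69 84 89 92] [212 236 248 251 248 232 208 193 178 170 158 147 139 135 126 121 115 111 110 108 106]
0.07 [244.1 249.4] from 234 [74 75 73 64 45 26 16  8  6  3  5  5  2  2  3  3  3  3  3  9 21] [133 134 130 132 150 172 186 191 187 170 157 147 147 143 137 141 150 161 166 160 141]
0.09 [249.6 245. ] from 240 [81 63 44 22 11  4  3  4  6  5  3  5  4  2  1  5 14 44 80 96 94] [ 98 102 126 158 184 189 192 195 208 209 195 169 151 136 129 125 122 118 114 111 108]
0.11 [255.4 240.4] from 245 [-1  3  5  4  2  4  5  6 13 30 57 77 82 81 77 77 75 70 68 63 63] [155 181 207 218 219 213 207 198 180 147 123 114 106 104  96  93  92  92  88  78  77]
```

Emit:
{"fn": "play_rows", "kwargs": {"gripper": [1,1,1,1,1,1,1,1], "delta_pos": [[-0.11,-0.12,0.25],[2,-0.13,3.2],[4,-0.13,5.9],[5.76,-0.14,8.34],[6.9,-0.15,9.95],[7.5,-0.15,10.8],[7.9,-0.15,11.3],[7.9,-0.15,11.3]], "turn": [[0.006,-0.003,0],[0.006,-0.003,0],[0.006,-0.003,0],[0.006,-0.003,0],[0.006,-0.003,0],[0.006,-0.003,0],[0.006,-0.003,0],[0.006,-0.003,0]]}}

```text
time: 35.48
position: [0.491, 0.3415, 0.1731]
tool_rot: [-0.045, 0.95, 0.013, 0.309]
ft_force: [0.1, 0.6, -1.1]
grip_width: 0.0227
grip_force: 59.9
```

```bash
python3 back.py
```

```text
35.475 tip-S [-0.0004 -0.0001  0.0149] axis err [0.002 0.    0.001] F [ 0.1  0.6 -1.1] q [ 0.56  0.49  1.96 -1.17  0.29 -0.03]
0.15 [0.4916 0.3416 0.3109] ([-8.16, -0.05, -11.1], [-0.0, -0.002, 0.003])
0.05 [0.4916 0.3416 0.2109] ([-2.27, -0.01, -3.01], [-0.0, -0.002, 0.003])
0.0 [0.4916 0.3416 0.1609] ([0.67, 0.0, 1.03], [-0.0, -0.002, 0.003])
```

Emit:
{"fn": "play_rows", "kwargs": {"gripper": [1,1,1,1,1], "delta_pos": [[0.2,0,0.35],[0.4,0,0.7],[0.55,0,0.85],[0.67,0,1.03],[0.67,0,1.03]], "turn": [[0,0,0],[0,0,0],[0,0,0],[0,0,0],[0,0,0]]}}

```text
time: 36.1
position: [0.4917, 0.3414, 0.1614]
tool_rot: [-0.045, 0.95, 0.013, 0.31]
ft_force: [-0.6, -0.3, -1.2]
grip_width: 0.0228
grip_force: 59.9
```

```bash
python3 back.py
```

```text
36.1 tip-S [ 0.0004 -0.0002  0.0032] axis err [0.001 0.001 0.001] F [-0.6 -0.3 -1.2] q [ 0.56  0.51  1.97 -1.27  0.28  0.08]
0.15 [0.4916 0.3416 0.3109] ([-8.8, -0.03, -12.08], [-0.0, -0.001, 0.002])
0.05 [0.4916 0.3416 0.2109] ([-2.91, 0.0, -4.0], [-0.0, -0.001, 0.002])
0.0 [0.4916 0.3416 0.1609] ([0.03, 0.02, 0.04], [-0.0, -0.001, 0.002])
```

Emit:
{"fn": "play_rows", "kwargs": {"gripper": [1,1], "delta_pos": [[0.09,0,0.12],[0.09,0,0.12]], "turn": [[0,0,0],[0,0,0]]}}

```text
time: 36.35
position: [0.4918, 0.3415, 0.1602]
tool_rot: [-0.045, 0.95, 0.013, 0.31]
ft_force: [0.6, 0.6, -1.0]
grip_width: 0.0225
grip_force: 59.9
```

Emit:
{"fn": "play_rows", "kwargs": {"gripper": [1,1], "delta_pos": [[0.09,0,0.12],[0.09,0,0.12]], "turn": [[0,0,0],[0,0,0]]}}

```text
time: 36.6
position: [0.4921, 0.3413, 0.1589]
tool_rot: [-0.044, 0.95, 0.013, 0.31]
ft_force: [0.9, -0.8, 1.0]
grip_width: 0.0229
grip_force: 59.9
```

Emit:
{"fn": "play_rows", "kwargs": {"gripper": [1,1,0.2,-0.2,-0.6,-1,-1,-1], "delta_pos": [[0.04,0,0.06],[0.04,0,0.06],[0.04,0,0.06],[0.04,0,0.06],[0.04,0,0.06],[0.04,0,0.06],[0.04,0,0.06],[0.04,0,0.06]], "turn": [[0,0,0],[0,0,0],[0,0,0],[0,0,0],[0,0,0],[0,0,0],[0,0,0],[0,0,0]], "squeeze": 5}}

```text
time: 37.6
position: [0.4916, 0.3415, 0.1578]
tool_rot: [-0.045, 0.95, 0.013, 0.31]
ft_force: [0.1, -0.2, 0.1]
grip_width: 0.0753
grip_force: 0.0
```

```bash
python3 back.py; cp raw_side.png ref.png; cat > cmp.py <<'E'
import cv2,numpy as np
from rig import robot
for n,box in (("side",(250,310,205,295)),("top",(140,200,150,215))):
    a=cv2.imread(f"raw_{n}.png").astype(int);c=robot.camera(n)["color"][:,:,::-1].astype(int)
    d=np.abs(a-c).max(2);r0,r1,c0,c1=box;m=d[r0:r1,c0:c1];cv2.imwrite(f"now_{n}.png",c)
    print(n,"mean diff",m.mean().round(1),">40:",(m>40).sum());
    for r in range(0,m.shape[0],3): print(''.join('#' if v>60 else '+' if v>30 else '.' for v in m[r,::1]))
E
python3 cmp.py
```

```text
37.6 tip-S [ 0.0003 -0.0001 -0.0004] axis err [0.001 0.    0.001] F [ 0.1 -0.2  0.1] q [ 0.56  0.52  1.97 -1.31  0.28  0.11]
0.15 [0.4916 0.3416 0.3109] ([-9.02, -0.04, -12.36], [-0.0, -0.001, 0.002])
0.05 [0.4916 0.3416 0.2109] ([-3.13, -0.01, -4.28], [-0.0, -0.001, 0.002])
0.0 [0.4916 0.3416 0.1609] ([-0.18, 0.01, -0.24], [-0.0, -0.001, 0.002])
side mean diff 26.3 >40: 1277
.....................................................+###############++###....+++#########
......................................................+#########++.....###......+########+
.......................................................................###+.....+#########
.......................................................................+###.....+######++#
.......................................................................+###......######+..
........................................................................+#++.....+#####+..
....................................................................++#################+..
....................................................................################
[... 1864 characters left out ...]
......................................................
.................................................................
.................................................................
...+.............................................................
.####+........................................+++................
#####+.........++.........................+#+.###+...............
+#+#++...++++++++++###+++#####+............+..####++.............
+++++#+++++++++++.++++..................+++########+.............
###+.......+++++............++++++++++########++###++............[ WARN:0@1.802] global loadsave.cpp:1063 imwrite_ Unsupported depth image for selected encoder is fallbacked to CV_8U.
```

Emit:
{"fn": "play_rows", "kwargs": {"gripper": [-1,-1,-1,-1,-1,-1,-1,-1,-1,-1], "delta_pos": [[0,0,0],[0,0,-1.5],[0,0,-4],[0,0,-7],[0,0,-10],[0,0,-13],[0,3,-15],[-2,3,-17],[-4,3,-19],[-4,3,-19]], "turn": [[0,0,0],[0,0,0],[0,0,0],[0,0,0],[0,0,0],[0,0,0],[0,0,0],[0,0.1,0],[0,0.2,0],[0,0.2,0]]}}

```text
time: 38.95
position: [0.413, 0.3662, 0.3395]
tool_rot: [-0.044, 0.975, 0.011, 0.217]
ft_force: [0.7, -0.0, 0.4]
grip_width: 0.0868
grip_force: 0.0
```

```bash
python3 cmp.py 2>/dev/null | grep mean; python3 unroll.py|head -1; python3 - <<'E'
import cv2,numpy as np
for n in("side","top"):
    a=cv2.imread(f"raw_{n}.png").astype(int);c=cv2.imread(f"now_{n}.png").astype(int);d=np.abs(a-c).max(2)
    print(n)
    for r in range(0,384,12): print('%3d '%r+''.join('#' if d[r:r+12,k:k+8].max()>70 else '.' for k in range(0,512,8)))
E
```

```text
side mean diff 3.2 >40: 0
top mean diff 4.4 >40: 0
0.06 [(-176, 124), (-172, 122), (-168, 114), (-164, 102), (-160, 84), (-156, 88), (-152, 102), (-148, 131), (-144, 157), (-140, 190), (-136, 248), (-132, 253), (-128, 253), (-124, 245), (-120, 240), (-116, 252), (-112, 254), (-108, 251), (-104, 252), (-100, 254), (-96, 250), (-92, 240), (-88, 237), (-84, 248), (-80, 254), (-76, 249), (-72, 251), (-68, 254), (-64, 253), (-60, 241), (-56, 238), (-52, 254), (-48, 254), (-44, 252), (-40, 251), (-36, 253), (-32, 245), (-28, 226), (-24, 226), (-20, 241), (-16, 253), (-12, 253), (-8, 229), (-4, 180)]
side
  0 ..................................................#..........###
 12 ..............................................##.##........#####
 24 .........................................#....#..##......#######
 36 ................................................###....#########
 48 ............................................###############.####
 60 ............................................##############...###
 72 ............................................###############...##
 84 .......
[... 3225 characters left out ...]
..........
264 .............#######..............####..........................
276 ..........#########............#################################
288 ..........#######............#.#################################
300 .........#########.............##############################.##
312 .........#####..###.............#############################..#
324 ..........###########.#.........################################
336 ............##########..........#..######.#####################.
348 ............##.#######.............#######.........############.
360 ............#######...#............###..###.................####
372 .............#####....##................###.................####
```

```bash
python3 - <<'E'
from h import *
import cv2
im=cv2.imread("now_top.png").astype(float).min(2);big=cv2.resize(im[150:210,364:431],None,fx=5,fy=5,interpolation=cv2.INTER_CUBIC)
raw=lambda u,v:((u+.5)/5-.5+364,(v+.5)/5-.5+150)
sub=big[90:160,140:215];t=(sub.max()+np.median(sub))/2
def pca(m,w,o):
    v,u=np.nonzero(m);W=w[v,u];P=np.array([plane("top",raw(a+o[0],b+o[1]),o[2])[:2] for a,b in zip(u,v)]);c=np.average(P,0,W);d=np.linalg.eigh(np.cov((P-c).T,aweights=W))
    return c,np.degrees(np.arctan2(d[1][1,1],d[1][0,1]))%180,np.sqrt(d[0])*1000
print("line",pca((sub>t),sub-t+1e-6,(140,90,.089)))
mk=big[55:98,98:136];med=np.median(mk);t=(mk.min()+med)/2;lab=mk<t
print("mark",pca(lab,np.clip(t-mk,1e-6,None),(98,55,.045)))
E
```

```text
line (array([ 0.54324123, -0.28757492]), np.float64(88.51685392540585), array([ 2.80518482, 13.86448823]))
mark (array([ 0.55771607, -0.26392749]), np.float64(38.20855559104214), array([1.28641815, 4.11255714]))
```

```bash
python3 - <<'E'
from h import *
import cv2
im=cv2.imread("now_top.png").astype(float).min(2);big=cv2.resize(im[150:210,364:431],None,fx=5,fy=5,interpolation=cv2.INTER_CUBIC)
sub=big[104:146,158:200].copy();k=cv2.connectedComponents((sub>70).astype(np.uint8))[1]
m=k==k[124-104,179-158];print(m.sum());print('\n'.join(''.join('%4d'%v for v in r[::3]) for r in sub[::3].astype(int)))
for t in (60,70,80,90):
    kk=cv2.connectedComponents((sub>t).astype(np.uint8))[1];m=kk==kk[20,21]
    v,u=np.nonzero(m);P=np.array([plane("top",((a+158.5)/5-.5+364,(b+104.5)/5-.5+150),.089)[:2] for a,b in zip(u,v)])
    e=np.linalg.eigh(np.cov(P.T));print(t,m.sum(),P.mean(0),np.degrees(np.arctan2(e[1][1,1],e[1][0,1]))%180,np.sqrt(e[0])*1000)
E
```

```text
1139
 140 135 130 126 117 110 111 111 113 118 125 129 143 161
 100 100 106 111 106  98  93  88  87  90  95  97 108 126
  73  83 101 115 118 109  95  81  74  73  76  79  87  99
  55  74 101 121 134 129 110  89  75  66  64  68  73  80
  48  70  96 117 137 140 125 102  82  67  60  63  66  72
  37  59  86 108 131 143 138 120  98  78  63  60  61  67
  29  47  73  96 118 135 142 134 114  93  74  63  62  68
  29  37  56  78 102 125 139 139 125 107  86  72  65  67
  25  28  41  59  82 108 126 137 134 124 104  87  72  67
  16  24  34  47  68  94 114 132 138 136 120  99  78  68
  12  15  22  32  48  72  93 119 134 141 130 110  84  67
  14   8  12  24  34  54  75 102 120 132 127 110  85  65
  10   6   8  17  27  45  60  83 101 117 117 102  80  64
  11   5   7  16  24  35  44  61  77  93  96  86  73  63
60 1398 [ 0.52904884 -0.28926657] 38.002572130531405 [5.32534663 7.07845548]
70 1139 [ 0.52938892 -0.28836955] 30.10517341551332 [5.09346457 7.12641322]
80 952 [ 0.52956585 -0.28788077] 27.39346357013531 [4.86015334 7.07955002]
90 791 [ 0.52976678 -0.28759061] 26.941544660866356 [4.66930436 6.95310336]
```

```bash
python3 - <<'E'
from h import *
from rig import robot
import cv2
from scipy.optimize import curve_fit
ims=[robot.camera("top")["color"].astype(float).mean(2) for _ in range(6)];im=np.mean(ims,0)
def ridge(c0,ang,L,z,half,sgn):
    # samples across a line at world centre c0 (plane z), direction ang
    d=np.array([np.cos(ang),np.sin(ang)]);n=np.array([-d[1],d[0]]);pts=[]
    w=np.linspace(-half,half,25)
    for s in np.linspace(-L,L,9):
        P=[proj("top",[*(c0+s*d+k*n),z]) for k in w]
        v=cv2.remap(im.astype(np.float32),np.array([[p[0] for p in P]],np.float32),np.array([[p[1] for p in P]],np.float32),cv2.INTER_CUBIC)[0]
        f=lambda x,a,m,sg,b,c:a*np.exp(-(x-m)**2/2/sg**2)+b+c*x
        try: q,_=curve_fit(f,w,v,[sgn*50,0,.003,v.mean(),0]);
        except RuntimeError: continue
        if abs(q[1])<half: pts.append([s,q[1]])
    p=np.array(pts);k=np.polyfit(p[:,0],p[:,1],1);return np.degrees(ang+np.arctan(k[0])),(c0+k[1]*n).round(4),np.round(p[:,1]*1000,1)
for a in (34,37,40): print("line",ridge(np.array([.5296,-.2877]),np.radians(a),.008,.089,.008,1))
print("mark",ridge(np.array([.5577,-.2639]),np.radians(37),.005,.045,.009,-1))
E
```

```text
line (np.float64(37.92417651485344), array([ 0.5282, -0.2857]), array([1.9, 2. , 2.3, 2.2, 2.4, 2.4, 2.6, 3. ]))
line (np.float64(38.18339692754493), array([ 0.5281, -0.2857]), array([2.3, 2.4, 2.4, 2.4, 2.4, 2.4, 2.5, 2.7]))
line (np.float64(38.41534251327068), array([ 0.528 , -0.2858]), array([2.6, 2.8, 2.5, 2.6, 2.4, 2.3, 2.3, 2.4]))
mark (np.float64(38.9999783159104), array([ 0.5577, -0.2639]), array([-0.3, -0.3, -0.1, -0. ,  0. ,  0.1,  0.1,  0.1,  0. ]))
```

```bash
python3 -c "
from rig import robot
print(robot.hand_in())"
```

```text
the job is handed in; nothing more can be done
None
```

I handed the job in at about 39 s: dial on the long mark (within about 1°), one full counter-clockwise stir (about 367–371°), four beads still in the bowl, stirrer back in its rest. One flaw: about a third of the way round the foot jammed against the vent, so I backed the hand up and tightened the grip before finishing, and the foot may have briefly lost its press on the floor.

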